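# Restock the emergency drug box

## Robot

A 6-joint arm with a two-finger parallel gripper is mounted at the origin on the work surface. World frame = base frame: x ahead of the robot, y to its left, z up, the work surface at z = 0. Lengths are in mm, angles in rad, forces in N, time in s.
With the tool pointing down it reaches from about 350 to 775 mm from the base axis. Payload 7.3 kg.
Tool frame: the origin (TCP) lies at the very end of the fingers, on their centre line; the grasp point (between the pads) lies 19 mm behind it; z points along the fingers, y is the line along which they close (so a half turn about z gives the same grasp; the last joint's range is limited). The gripper opens to 92 mm and grips with 3 to 60 N. Pads are 19 mm wide; open, the fingers measure 130 mm over their backs; the gripper's body (75 mm by 190 mm) begins 47 mm behind the grasp point.
Start: joints at [1.178, 0.342, 1.524, -0, 1.275, -0.146], TCP at [128.244, 509.118, 197.141] pointing down, gripper open.
Joint ranges: [-2.53, 2.53], [-0.77, 2.02], [0.04, 2.7], [-1, 4.14], [0.28, 2.66], [-3.11, 3.11]. Speed limits (rad/s): [2.57, 2.57, 3.14, 3.14, 3.14, 3.14].

## Interface

Orientations are given as [roll, pitch, yaw] about the fixed x, y, z axes, in that order (R = Rz(yaw) Ry(pitch) Rx(roll)).
In Python, from plant import bot gives the robot as it stands.
- The arm moves only by the tool apply_moves, never from a script. Its argument "motion" is text: rows parted by semicolons, each of 4 numbers parted by spaces: the shift along the tool's x, y, z in m, then the turn about the tool's z in degrees. A call has 1 to 8 rows; each row shifts and turns the commanded pose from where the row before left it, along the tool's axes as they then stand; what a row does not reach is not made up. A row lasts 1/8 s, in which the tool goes at most 62.5 mm and 10.7 degrees, less where a joint would pass 70% of its speed; a pose out of reach is approached as far as the arm can. A call with a gripper value outside its range is refused whole. "fingers" is the opening, from -1 (shut) to 1 (fully open), set as the call begins (left out, the last holds). The fingers move at their own pace and stop on an object; the grip force is fixed at half the most. Time passes only in rows, so rows that do not move let the fingers close. It gives the time, the measured TCP pose, the force, the opening and the grip force at its end, in the units of the state.
- bot.get_obs(): the state, without advancing time (a new reading comes with each control period).
- bot.capture(name): name is "scene" or "top" or "wrist"; returns a dict with "img" (384x512x3 uint8, blue, green, red), "range_z" (384x512 float32, mm along the optical axis (not along the pixel's ray), 0 where there is no reading), "fx", "fy", "cx", "cy" (pixels), "world_from_camera" (4x4, takes a point from camera to world coordinates); the wrist camera has in their place "mount" (4x4, takes a point from camera to tool coordinates, whose origin is the TCP and whose axes are the flange's). Camera axes: x right, y down, z forward; pixel columns grow to the right and rows downward; lengths in mm; the calibration is good to about 2 mm. A picture is of the moment at which its call begins: read the wrist's pose just before it.
- bot.close_job(): hands the job in; it is judged then, once.
Trained networks look in a picture, given as the dict that the camera call returned (one of the last four; its "shot" number tells which), for a name from the list of things; names that differ only in an ending like _2 or _b are one class to them, and where a whole thing is asked for, a point or a joint stands for the part that bears it (a point fixed in the world has none). Each returns a list of dicts, best first, with "p" (0 to 1); they miss things now and then, are a little off and sometimes report something else, mostly with a low value. They report only what shows in the picture. A call takes as long as a camera call. They do not tell look-alikes from the thing itself.
- bot.cut_out(picture, thing): "pixels" (384x512 bool, what is visible of it) and "point" ([column, row] in pixels, amid what is visible of it).
The state is a dict: "time": time; "joint_positions": joint angles; "dq": joint speeds; "tau": joint torques, N m; "tool_pos": TCP position; "tcp_rot": TCP orientation; "contact_force": force on the tool from outside, world axes, zero at the start; "moment": the same for the moment, N m; "grip_width": finger opening in mm; "finger_force": force on a finger pad.
Only numpy, scipy, OpenCV 4.12 (cv2) and the standard library are available. Lean on these libraries where they do the work, as an engineer would, in place of code of your own. Each camera call takes 0.05 s, during which the arm holds its last target. There are 200 camera calls.

## Task

Restock the white emergency drug box for the next case: swing its clear lid right up, throw every used grey syringe from its pockets into the yellow waste bin, then take the colour-labelled syringes one by one out of the grey stock bin and lay each flat in the pocket of its own colour. When all are in, shut the lid fully; leave the small white flush syringes in the stock bin, and the laryngoscope handle and the jar in the steel dish.

Things in the scene. Friction and masses are not known exactly. Their poses are not given: they have to be found in the camera images.
- fresh_red_c (a point): middle of the barrel (on its axis) of the full syringe with the red label sleeve and red thumb disc, when present lying in the grey stock bin. Barrel 26 mm across and 96 mm long; +x points along the syringe to its nozzle, which ends 64 mm from here, the thumb disc (26 mm across) ends 84 mm the other way; two flat finger wings (38 mm over both) stand at the plunger end of the barrel, 50 mm from here. 45 g. Lying on a floor its axis is 13 mm above it. None when absent
- fresh_blue_c (a point): middle of the barrel (on its axis) of the full syringe with the blue label sleeve and blue thumb disc, when present lying in the grey stock bin. Barrel 26 mm across and 96 mm long; +x points along the syringe to its nozzle, which ends 64 mm from here, the thumb disc (26 mm across) ends 84 mm the other way; two flat finger wings (38 mm over both) stand at the plunger end of the barrel, 50 mm from here. 45 g. Lying on a floor its axis is 13 mm above it. None when absent
- fresh_yellow_c (a point): middle of the barrel (on its axis) of the full syringe with the yellow label sleeve and yellow thumb disc, when present lying in the grey stock bin. Barrel 26 mm across and 96 mm long; +x points along the syringe to its nozzle, which ends 64 mm from here, the thumb disc (26 mm across) ends 84 mm the other way; two flat finger wings (38 mm over both) stand at the plunger end of the barrel, 50 mm from here. 45 g. Lying on a floor its axis is 13 mm above it. None when absent
- fresh_green_c (a point): middle of the barrel (on its axis) of the full syringe with the green label sleeve and green thumb disc, when present lying in the grey stock bin. Barrel 26 mm across and 96 mm long; +x points along the syringe to its nozzle, which ends 64 mm from here, the thumb disc (26 mm across) ends 84 mm the other way; two flat finger wings (38 mm over both) stand at the plunger end of the barrel, 50 mm from here. 45 g. Lying on a floor its axis is 13 mm above it. None when absent
- used_0_c (a point): middle of the barrel (on its axis) of a used, empty syringe: plain grey barrel, wings and thumb disc without any colour label, plunger pushed home; when present it lies in a pocket of the drug box. Barrel 26 mm across, 96 mm long; +x points to the nozzle (ends 64 mm from here), the thumb disc ends 64 mm the other way; wings 38 mm over both, 50 mm from here on the plunger side. 30 g. None when absent
- used_1_c (a point): middle of the barrel (on its axis) of a used, empty syringe: plain grey barrel, wings and thumb disc without any colour label, plunger pushed home; when present it lies in a pocket of the drug box. Barrel 26 mm across, 96 mm long; +x points to the nozzle (ends 64 mm from here), the thumb disc ends 64 mm the other way; wings 38 mm over both, 50 mm from here on the plunger side. 30 g. None when absent
- used_2_c (a point): middle of the barrel (on its axis) of a used, empty syringe: plain grey barrel, wings and thumb disc without any colour label, plunger pushed home; when present it lies in a pocket of the drug box. Barrel 26 mm across, 96 mm long; +x points to the nozzle (ends 64 mm from here), the thumb disc ends 64 mm the other way; wings 38 mm over both, 50 mm from here on the plunger side. 30 g. None when absent
- used_3_c (a point): middle of the barrel (on its axis) of a used, empty syringe: plain grey barrel, wings and thumb disc without any colour label, plunger pushed home; when present it lies in a pocket of the drug box. Barrel 26 mm across, 96 mm long; +x points to the nozzle (ends 64 mm from here), the thumb disc ends 64 mm the other way; wings 38 mm over both, 50 mm from here on the plunger side. 30 g. None when absent
- flush_0_c (a point): middle of the barrel of a small all-white saline flush syringe (18 mm across, 115 mm long) lying in the stock bin; it stays there
- flush_1_c (a point): middle of the barrel of a small all-white saline flush syringe (18 mm across, 115 mm long) lying in the stock bin; it stays there
- flush_2_c (a point): middle of the barrel of a small all-white saline flush syringe (18 mm across, 115 mm long) lying in the stock bin; it stays there
- pocket_red (a point): centre of the floor of the red pocket of the drug box, 6 mm above the table; the pocket's floor and its label on the box's front are red. The pocket runs 196 mm along its x, between ribs 22 mm high that leave a slot 46 mm wide in y; in the middle 80 mm of its length there are no ribs, so that fingers fit on both sides. Pockets lie side by side, 70 mm apart; the outer ones keep 45 mm from their centre line to the side wall. z up
- pocket_blue (a point): centre of the floor of the blue pocket of the drug box, 6 mm above the table; the pocket's floor and its label on the box's front are blue. The pocket runs 196 mm along its x, between ribs 22 mm high that leave a slot 46 mm wide in y; in the middle 80 mm of its length there are no ribs, so that fingers fit on both sides. Pockets lie side by side, 70 mm apart; the outer ones keep 45 mm from their centre line to the side wall. z up
- pocket_yellow (a point): centre of the floor of the yellow pocket of the drug box, 6 mm above the table; the pocket's floor and its label on the box's front are yellow. The pocket runs 196 mm along its x, between ribs 22 mm high that leave a slot 46 mm wide in y; in the middle 80 mm of its length there are no ribs, so that fingers fit on both sides. Pockets lie side by side, 70 mm apart; the outer ones keep 45 mm from their centre line to the side wall. z up
- pocket_green (a point): centre of the floor of the green pocket of the drug box, 6 mm above the table; the pocket's floor and its label on the box's front are green. The pocket runs 196 mm along its x, between ribs 22 mm high that leave a slot 46 mm wide in y; in the middle 80 mm of its length there are no ribs, so that fingers fit on both sides. Pockets lie side by side, 70 mm apart; the outer ones keep 45 mm from their centre line to the side wall. z up
- lid_hinge (a point): middle of the lid's hinge line, at the far upper edge of the white drug box (206 mm in x, 310 mm in y, walls 58 mm high); the hinge axis is this point's y, the box lies towards its -x
- lid_grip (a point): grip point of the orange fin on the clear lid near its front edge: a fin 14 mm thick (across y), 46 mm long, standing 34 mm above the lid; this point is 23 mm above the lid's upper face and 11 mm below the fin's top, 180 mm from the hinge line along the lid and, with the lid shut, 28 mm above it. The lid reaches 26 mm past it to the front. The fin stands on the lid's upper (outer) face, so with the lid upright it points away from the box, towards the hinge point's +x
- lid (a joint): angle of the lid: 0 shut (lying on the box's walls), grows as the front edge swings up and back, 1.57 upright, 1.9 stop. Its friction hinge holds the lid wherever it is left; moving it takes about 3 N at the fin
- waste_in (a point): centre of the inner floor (4 mm above the table) of the yellow waste bin with red rim: open on top, 160 mm in x, 116 mm in y, 75 mm high, walls 4 mm
- bin_in (a point): centre of the inner floor (5 mm above the table) of the grey open stock bin: 240 mm in x, 320 mm in y, walls 5 mm thick and 50 mm high
- amber: brown glass jar, 44 mm across, 60 mm high, standing in the open steel dish (170 by 110 mm, 30 mm high); origin under its centre, z up; bystander
- scope: steel laryngoscope handle, 120 mm long, lying in the steel dish; origin under its middle; bystander
Things that resemble listed ones, but are neither listed nor needed, are in the scene too. There is more than one size of the part that bears waste_in; the job needs the middle-sized.

How it is judged:
By the outcome, as a careful person would: the job done as asked, in the order asked, and still so for the second after the job is handed in, with the robot touching nothing.
Of fresh_red, fresh_blue, fresh_yellow, fresh_green only 3 to 4 are there at a start; the rules pass over those that are not, and their reading is None.
Of used_0, used_1, used_2, used_3 only 2 to 3 are there at a start; the rules pass over those that are not, and their reading is None.
At some moment in a run one of fresh_red, fresh_blue, fresh_yellow, fresh_green may be knocked a few centimetres aside while the robot is not near it.
Once in a run the grip may slacken for a moment while it holds something.
It also fails if it takes over 210 s, if anything falls off the work surface, if the arm or the gripper's body presses on something with over 40 N, if the wrist force passes 120 N, or if a joint passes its speed limit or range.

## Working session

There is one attempt and no reset: what is moved stays moved. The work goes in short steps, Python scripts to look and compute and a tool call to move; the robot and the scene stay as the last step left them, time stands still between calls to the robot, and variables do not carry over. Pictures are saved under pics/ and viewed, at most 14 in all, crops included, and the job is handed in when it is done.

Besides the shell and the picture viewer there is one more tool, called after "Request:" as name(argument=value, ...), one argument or row to a line, values as JSON. apply_moves: Moves the arm, as the interface text tells. Its arguments: {"type":"object","properties":{"motion":{"type":"string"},"fingers":{"type":"number"}},"required":["motion"]}

```bash
mkdir -p pics; ls
cat > h.py <<'E'
import numpy as np, cv2
from scipy.spatial.transform import Rotation as R
from plant import bot
def wfc(c,o=None):
    if 'world_from_camera' in c: return np.array(c['world_from_camera'])
    T=np.eye(4); T[:3,:3]=R.from_euler('xyz',o['tcp_rot']).as_matrix(); T[:3,3]=o['tool_pos']
    return T@np.array(c['mount'])
def cloud(c,o=None):
    z=c['range_z']; v,u=np.mgrid[:384,:512]
    P=np.stack([(u-c['cx'])/c['fx']*z,(v-c['cy'])/c['fy']*z,z],-1)
    T=wfc(c,o); W=P@T[:3,:3].T+T[:3,3]; W[z<=0]=np.nan
    return W
def save(n,im,s=1.5): cv2.imwrite('pics/'+n+'.png',cv2.resize(im,None,fx=s,fy=s))
E
python3 - <<'E'
from h import *
o=bot.get_obs(); print(o)
a=bot.capture('top'); b=bot.capture('scene')
save('top0',a['img'],1.5); save('scene0',b['img'],1.5)
W=cloud(a)
for y in range(0,384,48): print([tuple(np.round(W[y,x]).tolist()) for x in range(0,512,102)])
for n in ['waste_in','bin_in','lid','fresh_red_c','fresh_blue_c','fresh_yellow_c','fresh_green_c','used_0_c','flush_0_c','lid_grip']:
    for d in bot.cut_out(a,n)[:5]:
        m=d['pixels']; print(n,round(d['p'],2),np.round(d['point']),m.sum(),np.round(np.nanmedian(W[m],0)))
E
```

```text
pics
{'time': 0.0, 'joint_positions': array([ 1.17801387e+00,  3.42716270e-01,  1.52501345e+00, -1.68074707e-05,
        1.27538703e+00, -1.46016423e-01]), 'dq': array([ 0.00276458,  0.00108168,  0.00031337, -0.00203407,  0.00038746,
       -0.00030848]), 'tau': array([-2.13531515e-03, -4.31246924e+01, -2.44223052e+01,  7.17605883e-02,
        5.56988013e-02, -9.17575017e-05]), 'tool_pos': array([128.06040248, 508.68030134, 196.44958766]), 'tcp_rot': array([-3.14008243e+00, -2.05852625e-04,  2.89483137e+00]), 'contact_force': array([-0.38281555,  0.11846777, -0.05439391]), 'moment': array([0.01062683, 0.00869792, 0.04484691]), 'finger_force': 0.0, 'grip_width': 91.98289110724916}
[(1487.0, 1388.0, -758.0), (1497.0, 856.0, -764.0), (1500.0, 320.0, -757.0), (1503.0, -211.0, -751.0), (1509.0, -740.0, -749.0), (1519.0, -1271.0, -755.0)]
[(1226.0, 1369.0, -760.0), (879.0, 551.0, -0.0), (835.0, 207.0, 103.0), (890.0, -111.0, -4.0), (856.0, -411.0, 77.0), (1257.0, -1257.0, -753.0)]
[(968.0, 1345.0, -754.0), (712.0, 535.0, 18.0), (725.0, 216.0, -6.0), (729.0, -112.0, -4.0), (734.0, -439.0, -
[... 824 characters left out ...]
0.67 [147. 260.] 5369 [192. 370.   7.]
bin_in 0.82 [321. 151.] 6886 [ 544. -168.    5.]
lid 0.61 [213. 155.] 6900 [523. 178.  71.]
lid 0.55 [364. 160.] 365 [ 517. -281.   27.]
fresh_red_c 0.84 [327. 164.] 375 [ 507. -172.   26.]
fresh_red_c 0.3 [212. 157.] 7467 [519. 179.  71.]
fresh_blue_c 0.77 [364. 158.] 341 [ 520. -280.   27.]
fresh_blue_c 0.45 [309. 161.] 383 [ 518. -113.   26.]
fresh_blue_c 0.42 [212. 157.] 7356 [519. 178.  71.]
fresh_yellow_c 0.24 [214. 152.] 7287 [519. 178.  71.]
fresh_green_c 0.79 [305. 160.] 296 [ 515. -113.   27.]
fresh_green_c 0.3 [364. 157.] 336 [ 521. -281.   27.]
flush_0_c 0.79 [340. 164.] 213 [ 515. -222.   19.]
lid_grip 0.85 [213. 151.] 7083 [522. 178.  71.]
```

View pics/top0.png

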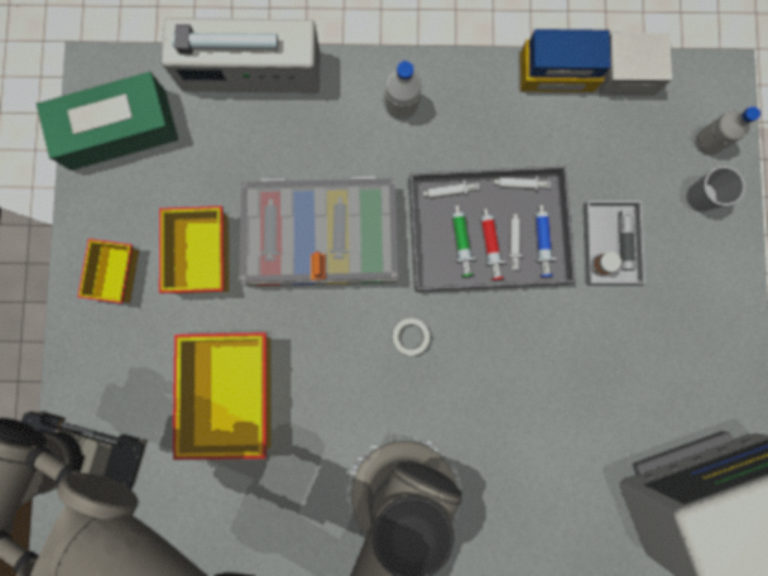

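View pics/scene0.png

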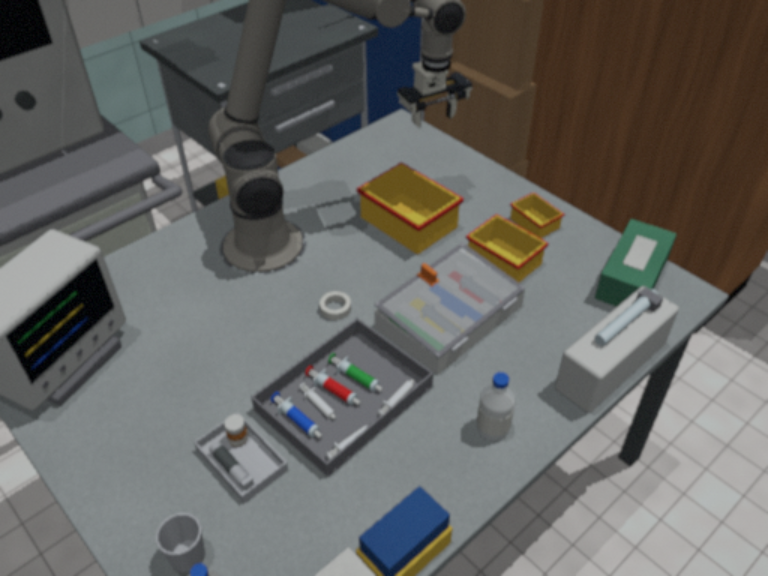

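The top view shows three yellow bins: small at (70,182), middle at (128,164), large at (147,260). The drug box is at (213,155), with its fin at (212,176). Grey syringes show in the red pocket (180,151) and the yellow pocket (226,151). The stock bin holds green at (309,161), red at (327,164) and blue at (364,160); there is no yellow syringe. Next I measure sizes and check the candidates.

Run:
```python
from h import *
a=bot.capture('top'); W=cloud(a); T=wfc(a); print('cam',np.round(T[:3,3]))
def rect(m,l):
    p=W[m][:,:2].astype(np.float32); r=cv2.minAreaRect(p); print(l,m.sum(),np.round(r[0]),np.round(r[1]),round(r[2],1),'z',np.round(np.nanpercentile(W[m][:,2],[5,50,95])),'mean',np.round(p.mean(0)))
X,Y,Z=[np.nan_to_num(W[...,i],nan=-999) for i in range(3)]
yel=(a['img'][...,0]<90)&(a['img'][...,2]>90)
for l,y,x in (('sm',618,442),('mid',442,487),('big',370,192)):
    s=90 if l!='big' else 130
    rect((abs(Y-y)<s*.9)&(abs(X-x)<s*1.3)&(Z>20)&yel,l)
rect((abs(Y-178)<190)&(abs(X-520)<140)&(Z>45)&(Z<85),'lid')
rect((abs(Y-178)<190)&(abs(X-520)<140)&(Z>85),'fin')
rect((abs(Y+168)<190)&(abs(X-544)<150)&(Z>35),'bin')
hsv=cv2.cvtColor(a['img'],cv2.COLOR_BGR2HSV)
for n,lo,hi in (('red',0,8),('blue',105,125),('green',55,75)):
    m=(hsv[...,0]>=lo)&(hsv[...,0]<=hi)&(hsv[...,1]>130)&(abs(Y+168)<150)&(abs(X-544)<110); rect(m,n)
c=a['img'][105:200,95:400]; save('crop0',c,2.6)
```

```text
cam [ 281.   61. 1283.]
sm 375 [439. 608.] [ 93. 121.] 83.2 z [36. 50. 54.] mean [441. 606.]
mid 743 [481. 430.] [171. 127.] 3.2 z [39. 72. 76.] mean [482. 424.]
big 2215 [181. 374.] [268. 215.] 2.0 z [ 91. 102. 661.] mean [166. 355.]
lid 7170 [525. 179.] [223. 392.] 3.7 z [60. 71. 81.] mean [523. 179.]
fin 103 [448. 172.] [ 50. 298.] 2.5 z [ 85. 110. 114.] mean [446. 178.]
bin 879 [ 538. -151.] [241. 359.] 3.6 z [37. 47. 52.] mean [ 548. -180.]
red 150 [ 497. -176.] [120.  23.] 8.4 z [22. 28. 32.] mean [ 523. -171.]
blue 166 [ 506. -282.] [121.  23.] 2.7 z [23. 28. 33.] mean [ 532. -279.]
green 142 [ 531. -111.] [64. 22.] 9.2 z [24. 29. 33.] mean [ 531. -110.]
```

View pics/crop0.png

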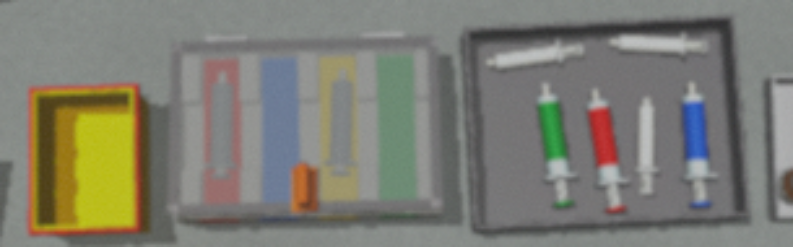

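Three bins could be the target: (70,182) small at 93x121 mm, (128,164) middle at about 168x124 mm over the rim, and (147,260) large. I choose the middle one, since it matches 160x116 mm and 75 mm high. The crop confirms the contents: the used greys are in the red and yellow pockets only, and the fresh ones are green, red and blue. Next I get closer to the fin.

```bash
cat >> h.py <<'E'
def go(x,y,z,yawdeg,o=None,n=None):
    """print rows from pose to world target (tool down)"""
    if o is None: o=bot.get_obs(); p=np.array(o['tool_pos']); w=np.degrees(o['tcp_rot'][2])
    else: p=np.array(o[:3],float); w=o[3]
    t=np.array([x,y,z])-p; d=(yawdeg-w+180)%360-180
    n=n or int(max(np.ceil(np.linalg.norm(t)/52),np.ceil(abs(d)/9),1)); s=t/n
    rows=[]
    for i in range(n):
        a=np.radians(w+d/n*i); c,q=np.cos(a),np.sin(a)
        rows.append('%.4f %.4f %.4f %.1f'%((s[0]*c+s[1]*q)/1e3,(s[0]*q-s[1]*c)/1e3,-s[2]/1e3,-d/n))
    for i in range(0,n,8): print('; '.join(rows[i:i+8]))
    return [x,y,z,yawdeg]
E
python3 - <<'E'
from h import *
c=bot.capture('wrist'); print(np.round(c['mount'],2),c['fx'],c['cx'],c['cy'])
p=go(430,190,340,180)
E
```

```text
[[-0.0000e+00 -9.6000e-01 -2.8000e-01  7.4740e+01]
 [ 1.0000e+00 -0.0000e+00 -0.0000e+00  8.0000e-02]
 [ 0.0000e+00 -2.8000e-01  9.6000e-01 -1.8794e+02]
 [ 0.0000e+00  0.0000e+00  0.0000e+00  1.0000e+00]] 330.639453841335 260.67802975596754 190.75465310453143
-0.0412 -0.0262 -0.0159 -1.6; -0.0404 -0.0273 -0.0159 -1.6; -0.0397 -0.0284 -0.0159 -1.6; -0.0389 -0.0295 -0.0159 -1.6; -0.0381 -0.0305 -0.0159 -1.6; -0.0372 -0.0316 -0.0159 -1.6; -0.0363 -0.0326 -0.0159 -1.6; -0.0354 -0.0336 -0.0159 -1.6
-0.0345 -0.0345 -0.0159 -1.6
```

Request:
apply_moves(
  motion="-0.041 -0.026 -0.016 -1.6; -0.040 -0.027 -0.016 -1.6; -0.040 -0.028 -0.016 -1.6; -0.039 -0.0295 -0.016 -1.6; -0.038 -0.0305 -0.016 -1.6; -0.037 -0.0315 -0.016 -1.6; -0.036 -0.0325 -0.016 -1.6; -0.035 -0.0335 -0.016 -1.6",
)

```text
time: 1.7
tool_pos: [396.9, 225.9, 325.8]
tcp_rot: [3.141, 0.001, 3.119]
contact_force: [1.5, 0.6, -0.1]
grip_width: 91.8
finger_force: 0.0
```

Request:
apply_moves(
  motion="-0.0345 -0.0345 -0.016 -1.6; 0 0 0 0",
  fingers=-0.2,
)

```text
time: 1.95
tool_pos: [431.8, 189.9, 341.7]
tcp_rot: [-3.142, 0.002, -3.141]
contact_force: [0.3, 0.1, -0.6]
grip_width: 76.2
finger_force: 0.0
```

Run:
```python
from h import *
o=bot.get_obs(); print(o['tool_pos'],np.degrees(o['tcp_rot']))
c=bot.capture('wrist'); save('w1',c['img']); W=cloud(c,o); np.savez('w1.npz',W=W,img=c['img'])
hsv=cv2.cvtColor(c['img'],cv2.COLOR_BGR2HSV)
m=(hsv[...,0]>5)&(hsv[...,0]<16)&(hsv[...,1]>180)&(hsv[...,2]>120)&(abs(W[...,1]-180)<150)
m=cv2.morphologyEx(m.astype(np.uint8),cv2.MORPH_OPEN,np.ones((3,3)))>0
print(m.sum(),np.argwhere(m).mean(0),np.nanpercentile(W[m],[2,10,50,90,98],axis=0).round(1))
t=m&(W[...,2]>np.nanpercentile(W[m][:,2],98)-8)
print(t.sum(),cv2.minAreaRect(W[t][:,:2].astype(np.float32)),np.nanmedian(W[t],0))
```

```text
[431.80325286 189.86387622 341.74276989] [-1.79999616e+02  1.11222979e-01 -1.79992298e+02]
685 [166.09635036 250.76934307] [[424.2 163.   79.8]
 [429.  165.2  81.1]
 [447.1 177.2 105.2]
 [466.7 187.3 114.8]
 [471.1 189.2 116. ]]
339 ((450.0060729980469, 176.0283966064453), (43.1598014831543, 13.956835746765137), 1.9539117813110352) [448.71951242 176.11029235 113.30198524]
```

View pics/w1.png

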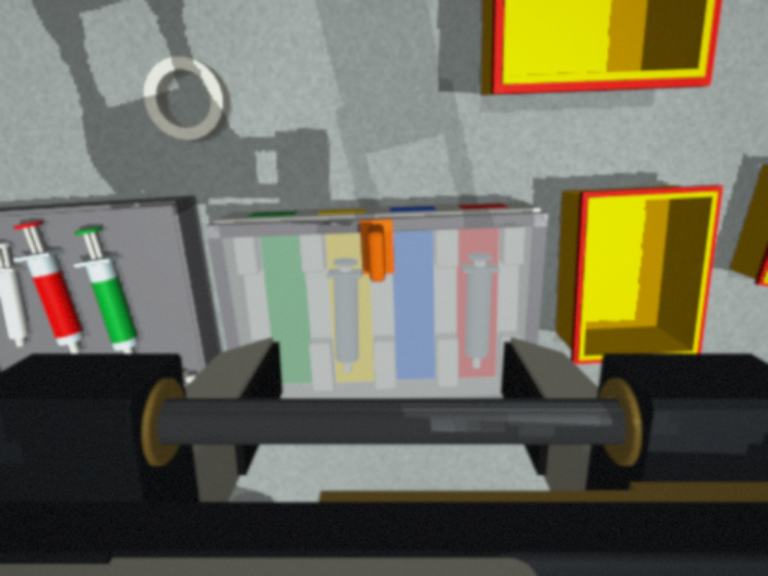

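The wrist view confirms the pocket order: green (190,210), yellow (235,210), blue (275,210), red (318,210). The used syringes lie in yellow and red, and the fin top is at (250,166). I'll check the lid plane and box yaw.

Run:
```python
from h import *
d=np.load('w1.npz'); W=d['W']; 
def at(u,v): return np.round(np.nanmedian(W[v-2:v+3,u-2:u+3].reshape(-1,3),0),1)
for l,u,v in (('front lid R',358,147),('front lid L',148,150),('lid green',190,200),('lid blue',275,200),('lid red',318,230),('rib',207,170),('table',110,180),('wastefloor',405,190),('wrim',435,128),('lid side R',350,200),('lid side L',155,190)): print(l,at(u,v))
M=(W[...,2]>55)&(W[...,2]<95)&(abs(W[...,1]-178)<200)&(W[...,0]<560)&(W[...,0]>380)
M[:,380:]=0; M[230:]=0
p=W[M]
print(np.percentile(p[:,2],[5,25,50,75,95]))
A=np.c_[p[:,:2],np.ones(len(p))]; print(np.linalg.lstsq(A,p[:,2],rcond=None)[0])
for x0 in (440,470,500,520): 
  s=p[abs(p[:,0]-x0)<5]; print(x0,np.percentile(s[:,1],[0.5,99.5]).round(1))
for y0 in (60,100,240,290):
  s=p[abs(p[:,1]-y0)<6]; print(y0,s[:,0].min())
m=cv2.inRange(cv2.cvtColor(d['img'],cv2.COLOR_BGR2HSV),(22,180,80),(34,255,255))>0
m[:,:380]=0;m[:,482:]=0;m[:120]=0;m[250:]=0
q=W[m]; print('waste',np.percentile(q[q[:,2]<15],[2,50,98],axis=0).round(), np.percentile(q[q[:,2]>66],[1,50,99],axis=0).round())
```

```text
front lid R [424.5 321.5  82. ]
front lid L [429.4  35.3  81.8]
lid green [502.   87.7  75.5]
lid blue [502.2 210.3  75. ]
lid red [550.7 275.4  70.3]
rib [457.  114.8  79.6]
table [489.9 -57.2   5.5]
wastefloor [507.7 428.3   4.2]
wrim [399.9 426.1  74.3]
lid side R [502.4 318.8  74.5]
lid side L [486.3  39.   77. ]
[70.27614807 73.53619369 76.67703338 79.84529848 82.54121185]
[-6.27240836e-02 -3.16058807e-03  1.06981940e+02]
440 [ 21.9 329.2]
470 [ 23.4 329.7]
500 [ 24.4 331.4]
520 [ 25.  331.8]
60 425.308209118019
100 423.84774006102975
240 418.44370501490533
290 416.92051706385405
waste [[417. 406.   2.]
 [484. 447.   4.]
 [556. 486.  13.]] [[395. 242.  66.]
 [468. 480.  75.]
 [562. 490. 442.]]
```

Run:
```python
from h import *
p=go(449,176,150,182.1); go(449,176,86,182.1,p)
h=np.array([628,64]);Rr=182.4
th=np.linspace(.063,1.62,15); f=th+.154
P=np.c_[h[0]-Rr*np.cos(f),h[1]+Rr*np.sin(f)]
D=np.diff(P,axis=0); print('; '.join('%.4f 0 %.4f 0'%(-a/1e3/1,-b/1e3) for a,b in D)); print(P[-1])
```

```text
-0.0047 -0.0038 0.0478 -0.5; -0.0046 -0.0038 0.0478 -0.5; -0.0046 -0.0039 0.0478 -0.5; -0.0046 -0.0039 0.0478 -0.5
-0.0000 0.0000 0.0320 -0.0; -0.0000 0.0000 0.0320 -0.0
-0.0055 0 -0.0195 0; -0.0076 0 -0.0188 0; -0.0096 0 -0.0178 0; -0.0116 0 -0.0167 0; -0.0133 0 -0.0153 0; -0.0149 0 -0.0137 0; -0.0164 0 -0.0120 0; -0.0176 0 -0.0101 0; -0.0186 0 -0.0081 0; -0.0194 0 -0.0059 0; -0.0199 0 -0.0038 0; -0.0202 0 -0.0015 0; -0.0203 0 0.0007 0; -0.0201 0 0.0030 0
[664.80980089 242.6471342 ]
```

Request:
apply_moves(
  motion="-0.0045 -0.0038 0.048 -0.5; -0.0045 -0.0038 0.048 -0.5; -0.0045 -0.0038 0.048 -0.5; -0.0045 -0.0038 0.048 -0.6; 0 0 0.032 0; 0 0 0.032 0; 0 0 0 0",
)

```text
time: 2.88
tool_pos: [445.2, 177.7, 83.2]
tcp_rot: [-3.141, -0.006, -3.099]
contact_force: [-0.5, 0.6, 0.9]
grip_width: 36.7
finger_force: 0.0
```

Request:
apply_moves(
  motion="0 0 0 0; 0 0 0 0; 0 0 0 0; 0 0 0 0",
  fingers=-1,
)

```text
time: 3.38
tool_pos: [448.2, 177.1, 85.6]
tcp_rot: [3.141, 0.001, -3.1]
contact_force: [0.8, 0.1, -0.1]
grip_width: 2.1
finger_force: 0.1
```

Run:
```python
from h import *
o=bot.get_obs(); print(o['grip_width'],o['finger_force'],o['tool_pos'])
c=bot.capture('wrist'); b=bot.capture('scene'); save('w2',np.hstack([c['img'],cv2.resize(b['img'][130:290,200:400],(480,384))]),.8)
```

```text
2.0835926219561562 0.062311676956596784 [448.19341365 177.10259084  85.62439832]
```

View pics/w2.png

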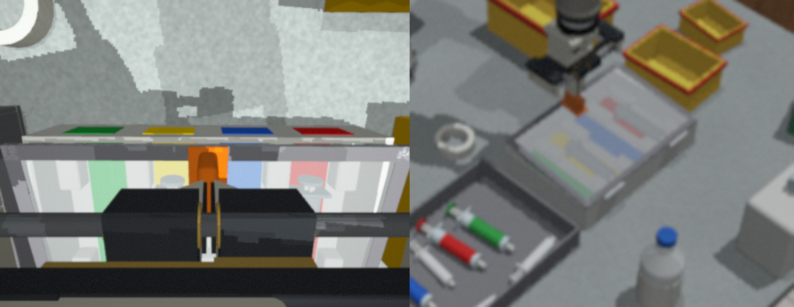

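Run:
```python
from h import *
o=bot.get_obs(); c=bot.capture('wrist'); W=cloud(c,o)
hsv=cv2.cvtColor(c['img'],cv2.COLOR_BGR2HSV)
m=(hsv[...,0]>5)&(hsv[...,0]<16)&(hsv[...,1]>180)&(hsv[...,2]>100)
print(m.sum(),np.argwhere(m).min(0),np.argwhere(m).max(0),np.nanpercentile(W[m],[2,10,50,90,98],axis=0).round(1))
for v in range(180,300,8): print(v,W[v,260].round(),W[v,252].round(),W[v,268].round(),c['img'][v,260])
print(W[235,140].round(),W[200,20].round())
a=bot.capture('top');A=cloud(a);hs=cv2.cvtColor(a['img'],cv2.COLOR_BGR2HSV)
```

```text
1739 [183 235] [229 284] [[423.5 162.1  81.8]
 [426.  164.   82.7]
 [430.8 173.8  88.6]
 [445.9 184.2 114.8]
 [451.3 189.7 115.8]]
180 [422. 176.  80.] [423. 171.  79.] [423. 180.  78.] [111 112 110]
188 [426. 176.  86.] [426. 171.  86.] [426. 180.  84.] [ 18  99 202]
196 [427. 176.  98.] [427. 171.  97.] [428. 180.  94.] [ 11  62 128]
204 [428. 176. 108.] [429. 172. 106.] [429. 180. 106.] [ 14  63 130]
212 [430. 176. 115.] [431. 172. 114.] [430. 180. 114.] [ 13  80 165]
220 [435. 176. 115.] [435. 172. 115.] [435. 180. 114.] [ 10  83 170]
228 [438. 176. 116.] [437. 172. 119.] [437. 180. 120.] [ 20  56 104]
236 [438. 176. 126.] [437. 172. 130.] [437. 180. 130.] [21 47 81]
244 [441. 176. 131.] [437. 173. 138.] [436. 180. 140.] [17 44 80]
252 [444. 177. 131.] [414. 173. 193.] [414. 178. 192.] [18 44 78]
260 [448. 177. 132.] [414. 173. 196.] [414. 178. 197.] [12 41 77]
268 [417. 176. 196.] [414. 174. 200.] [415. 178. 198.] [60 59 56]
276 [418. 176. 198.] [416. 174. 201.] [416. 178. 201.] [68 65 63]
284 [419. 176. 200.] [418. 174. 202.] [418. 178. 202.] [71 70 68]
292 [423. 176. 198.] [419. 174. 203.] [420. 178. 202.] [69 67 64]
[462. 101.  79.] [441.  30.  81.]
```

Run:
```python
from h import *
o=bot.get_obs(); c=bot.capture('wrist'); W=cloud(c,o); print(o['grip_width'],o['finger_force'])
for v in (222,230,238,246):
  print(v,[(u,*W[v,u].round().astype(int).tolist(),c['img'][v,u].tolist()) for u in range(232,292,5)])
save('w3',c['img'][150:350,180:340],3)
```

```text
0.44076402365827655 0.2246296047951546
222 [(232, 450, 159, 80, [161, 228, 233]), (237, 449, 162, 83, [30, 90, 170]), (242, 449, 165, 82, [14, 84, 172]), (247, 436, 169, 113, [16, 66, 138]), (252, 436, 172, 114, [13, 78, 164]), (257, 436, 175, 115, [17, 85, 171]), (262, 435, 177, 115, [17, 84, 172]), (267, 435, 180, 116, [6, 78, 163]), (272, 436, 182, 112, [16, 70, 143]), (277, 448, 187, 83, [8, 105, 220]), (282, 448, 190, 82, [24, 105, 219]), (287, 449, 193, 80, [231, 192, 163])]
230 [(232, 455, 159, 80, [160, 228, 233]), (237, 454, 162, 82, [59, 100, 157]), (242, 437, 167, 122, [96, 109, 120]), (247, 438, 170, 121, [104, 115, 114]), (252, 437, 172, 123, [102, 112, 113]), (257, 438, 175, 119, [33, 35, 33]), (262, 438, 177, 118, [23, 35, 57]), (267, 437, 180, 122, [99, 110, 110]), (272, 437, 182, 122, [104, 114, 114]), (277, 436, 185, 123, [103, 114, 116]), (282, 436, 187, 122, [83, 105, 140]), (287, 455, 194, 78, [229, 190, 162])]
238 [(232, 412, 168, 188, [33, 27, 29]), (237, 412, 169, 188, [30, 28, 28]), (242, 412, 170, 187, [30, 29, 27]), (247, 412, 172, 187, [33, 30, 30]), (252, 437, 173, 132, [77, 84, 84]), (257, 438, 175, 129, [30, 33, 32]), (262, 439, 177, 128, [23, 34, 58]), (267, 436, 179, 133, [97, 106, 106]), (272, 411, 179, 188, [31, 29, 29]), (277, 411, 180, 189, [30, 27, 27]), (282, 411, 182, 188, [29, 24, 25]), (287, 411, 183, 189, [31, 31, 29])]
246 [(232, 412, 168, 194, [27, 25, 25]), (237, 411, 169, 194, [29, 25, 25]), (242, 412, 171, 194, [28, 27, 24]), (247, 412, 172, 193, [29, 30, 28]), (252, 437, 173, 140, [66, 72, 70]), (257, 439, 175, 136, [28, 23, 25]), (262, 438, 177, 137, [24, 37, 58]), (267, 437, 179, 139, [91, 99, 100]), (272, 411, 179, 193, [30, 27, 26]), (277, 412, 180, 193, [30, 27, 26]), (282, 411, 181, 193, [30, 27, 26]), (287, 411, 183, 193, [28, 24, 24])]
```

View pics/w3.png

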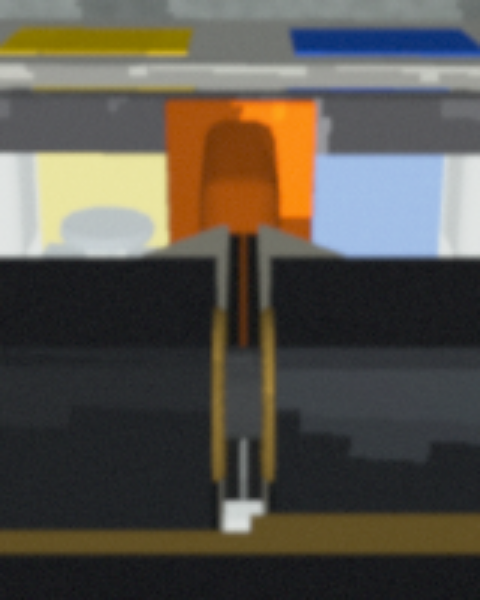

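The crop shows the closed fingertips at about (240,228) ending just above the fin top, although the reported TCP is 30 mm lower. I'll check where the fingertips were in the earlier open-finger view.

Run:
```python
from h import *
W=np.load('w1.npz')['W']; img=np.load('w1.npz')['img']
for u in (165,175,182,345,352,165):
  for v in (224,228,232,240,250,262): print(u,v,W[v,u].round(),img[v,u])
o=bot.get_obs();print(o['joint_positions'],o['tool_pos'],o['contact_force'],o['grip_width'])
```

```text
165 224 [541.  47.  71.] [160 162 157]
165 228 [547.  47.  71.] [150 151 147]
165 232 [420. 144. 382.] [80 88 89]
165 240 [420. 146. 391.] [83 91 92]
165 250 [420. 149. 401.] [77 86 87]
165 262 [423. 151. 407.] [13 14 14]
175 224 [540.  63.  73.] [185 188 183]
175 228 [420. 147. 376.] [85 95 93]
175 232 [421. 148. 381.] [79 87 88]
175 240 [421. 150. 388.] [31 33 33]
175 250 [424. 151. 394.] [15 13 17]
175 262 [428. 152. 398.] [14 12 12]
182 224 [540.  73.  73.] [139 168 128]
182 228 [422. 149. 372.] [57 67 55]
182 232 [422. 151. 378.] [16 15 14]
182 240 [424. 152. 382.] [15 11 10]
182 250 [429. 152. 383.] [ 6 13  7]
182 262 [435. 151. 384.] [17 15 16]
345 224 [541. 315.  71.] [166 169 164]
345 228 [420. 232. 377.] [80 90 90]
345 232 [421. 231. 381.] [76 83 84]
345 240 [422. 229. 387.] [13 14 16]
345 250 [424. 228. 394.] [18 17 15]
345 262 [429. 228. 396.] [16 17 14]
352 224 [541. 325.  71.] [141 137 136]
352 228 [421. 236. 376.] [103 106 106]
352 232 [420. 234. 381.] [81 90 89]
352 240 [421. 232. 390.] [81 90 89]
352 250 [422. 230. 397.] [22 23 21]
352 262 [424. 228. 405.] [16 11 13]
165 224 [541.  47.  71.] [160 162 157]
165 228 [547.  47.  71.] [150 151 147]
165 232 [420. 144. 382.] [80 88 89]
165 240 [420. 146. 391.] [83 91 92]
165 250 [420. 149. 401.] [77 86 87]
165 262 [423. 151. 407.] [13 14 14]
[ 2.16997335e-01  3.91534174e-01  1.79750863e+00  1.08023405e-04
  9.52319141e-01 -1.39499514e+00] [448.02269725 177.04105863  85.2006441 ] [-0.12525564  0.55812138  0.34328492] 0.30896718785952604
```

Both views put the fingertips about 30 mm behind the reported TCP, and the missed grasp agrees. From here I treat the tip as TCP z + 30. I'll open and lower with force checks.

Request:
apply_moves(
  motion="0 0 0 0; 0 0 0 0; 0 0 0 0; 0 0 0 0",
  fingers=-0.2,
)

```text
time: 4.12
tool_pos: [447.9, 177.0, 85.1]
tcp_rot: [3.142, -0.0, -3.1]
contact_force: [-0.9, -0.0, 0.7]
grip_width: 34.8
finger_force: 0.0
```

Request:
apply_moves(
  motion="0 0 0.007 0; 0 0 0.007 0; 0 0 0.007 0; 0 0 0 0; 0 0 0 0",
)

```text
time: 4.75
tool_pos: [448.0, 177.1, 64.1]
tcp_rot: [3.142, 0.0, -3.1]
contact_force: [-0.6, 0.2, -0.7]
grip_width: 37.1
finger_force: 0.0
```

Request:
apply_moves(
  motion="0 0 0.005 0; 0 0 0 0; 0 0 0 0",
)

```text
time: 5.12
tool_pos: [448.0, 177.1, 59.1]
tcp_rot: [3.141, 0.0, -3.1]
contact_force: [0.9, -0.5, -0.4]
grip_width: 36.9
finger_force: 0.0
```

Request:
apply_moves(
  motion="0 0 0 0; 0 0 0 0; 0 0 0 0; 0 0 0 0",
  fingers=-1,
)

```text
time: 5.62
tool_pos: [448.0, 176.4, 59.1]
tcp_rot: [-3.141, -0.0, -3.1]
contact_force: [0.7, -5.3, 1.0]
grip_width: 13.4
finger_force: 30.0
```

Request:
apply_moves(
  motion="-0.0055 0 -0.0195 0; -0.0075 0 -0.019 0; -0.0095 0 -0.018 0; -0.0115 0 -0.0165 0; -0.0135 0 -0.0155 0; -0.015 0 -0.0135 0; -0.0165 0 -0.012 0",
)

```text
time: 6.5
tool_pos: [525.6, 179.2, 171.9]
tcp_rot: [-3.14, -0.005, -3.101]
contact_force: [1.5, -4.8, -9.5]
grip_width: 13.9
finger_force: 30.0
```

Request:
apply_moves(
  motion="-0.0175 0 -0.010 0; -0.0185 0 -0.008 0; -0.0195 0 -0.006 0; -0.020 0 -0.004 0; -0.020 0 -0.0015 0; -0.020 0 0.0005 0; -0.020 0 0.003 0; 0 0 0 0",
)

```text
time: 7.5
tool_pos: [663.7, 184.3, 199.1]
tcp_rot: [-3.14, 0.001, -3.102]
contact_force: [1.0, -5.8, 2.9]
grip_width: 13.7
finger_force: 30.0
```

Request:
apply_moves(
  motion="0 0 0 0; 0 0 0 0; 0 0 0 0",
  fingers=-0.2,
)

```text
time: 7.88
tool_pos: [662.0, 186.3, 199.0]
tcp_rot: [3.141, -0.0, -3.1]
contact_force: [-0.1, 0.2, 0.6]
grip_width: 35.9
finger_force: 0.0
```

Request:
apply_moves(
  motion="0 0 -0.04 0; 0 0 -0.04 0; 0.05 0 0 0; 0.06 0 0 0; 0.06 0 0 0; 0.06 0 0 0; 0.02 0 0 0; 0 0 0 0",
)

```text
time: 8.88
tool_pos: [411.5, 175.9, 280.0]
tcp_rot: [3.141, 0.002, -3.099]
contact_force: [0.4, -0.2, 0.5]
grip_width: 36.8
finger_force: 0.0
```

Run:
```python
from h import *
o=bot.get_obs(); print(o['tool_pos'],np.degrees(o['tcp_rot'][2]))
c=bot.capture('wrist'); W=cloud(c,o); b=bot.capture('scene')
np.savez('w4.npz',W=W,img=c['img']); save('w4',np.hstack([c['img'],cv2.resize(b['img'][100:290,200:400],(404,384))]),.87)
S=cloud(b)
for d in bot.cut_out(b,'lid_grip')[:2]: print(d['p'],np.nanmedian(S[d['pixels']],0))
hs=cv2.cvtColor(b['img'],cv2.COLOR_BGR2HSV); m=(hs[...,0]>4)&(hs[...,0]<16)&(hs[...,1]>170)&(hs[...,2]>90)&(abs(S[...,1]-180)<60)&(S[...,2]>120); print(m.sum(),np.nanmedian(S[m],0))
for d in bot.cut_out(c,'used_0_c'):
  m=d['pixels']; p=W[m]; p=p[np.isfinite(p[:,0])]; print(round(d['p'],2),d['point'],cv2.minAreaRect(p[:,:2].astype(np.float32)),np.percentile(p[:,2],[5,50,95]))
```

```text
[411.48681684 175.87242975 280.02065396] -177.58128771254752
0.67 [633.00199475 169.27038613 171.6701883 ]
110 [650.38824362 176.85088181 245.91029743]
0.73 [330.5, 212.5] ((444.3077392578125, 257.0122985839844), (181.68450927734375, 46.9732666015625), 27.393281936645508) [ 8.64098792 29.21526666 32.87605261]
```

View pics/w4.png

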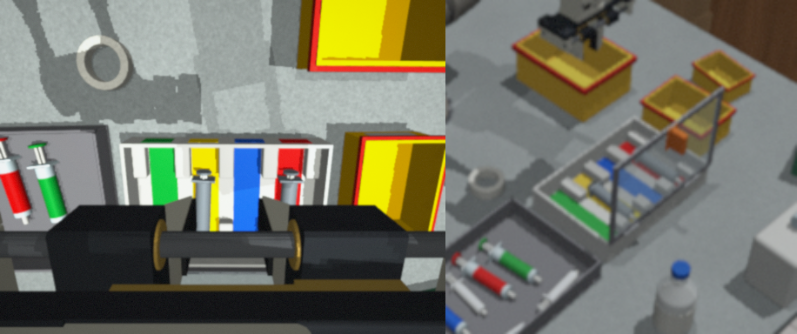

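The wrist view shows the lid upright, the pockets in green, yellow, blue, red order at (185,200), (235,200), (283,200) and (335,200), and grey syringes at (235,225) and (332,220). I'll fit the box frame and the syringes.

Run:
```python
from h import *
d=np.load('w4.npz'); W=d['W']; img=d['img']; hs=cv2.cvtColor(img,cv2.COLOR_BGR2HSV)
z=W[...,2]; m=(z>50)&(z<70)&(W[...,0]<560)&(abs(W[...,1]-180)<180); m[235:]=0
p=W[m]; print('wallz',np.median(p[:,2]))
t=np.radians(2.1); e=np.array([np.cos(t),np.sin(t)]); n=np.array([-e[1],e[0]])
a=p[:,:2]@e; b=p[:,:2]@n
print('front',np.percentile(a[(b>60)&(b<260)],[1,5,50]), 'sides',np.percentile(b,[1,3,97,99]))
for k in (30,80,140,200,260,300): 
  s=abs(b-k)<8; print(k,np.median(a[s]) if s.sum() else None, s.sum())
for k in (450,480,505):
  s=abs(a-k)<8; print(k,np.median(b[s&(b<80)]),np.median(b[s&(b>250)]))
for nme,lo,hi in (('green',50,75),('yellow',22,34),('blue',105,125),('red',0,8)):
  q=cv2.inRange(hs,(lo,120,60),(hi,255,255))>0; q&=(z<14)&(z>-2)&(abs(W[...,1]-180)<150)&(W[...,0]>430); q[235:]=0
  P=W[q]; bb=P[:,:2]@n; print(nme,q.sum(),np.percentile(bb,[2,50,98]).round(1),np.percentile(P[:,:2]@e,[2,98]).round(),np.median(P[:,2]).round(1))
g=(hs[...,1]<60)&(hs[...,2]<190)&(z>12)&(z<45)&(W[...,0]>440); g[240:]=0
for y0 in (145,285):
  q=g&(abs(W[...,1]-y0)<35); P=W[q]; print('used',q.sum(),cv2.minAreaRect(P[:,:2].astype(np.float32)),np.percentile(P[:,2],[50,95]),np.median(P[:,:2]@n))
```

```text
wallz 57.86621951561284
front [427.22364027 427.34526366 429.201538  ] sides [  4.8046113    5.69237471 313.01676522 313.96424964]
30 429.2639611306583 63
80 428.91313248553024 63
140 428.7447184188198 63
200 429.5326762400089 66
260 291.37117167834464 276
300 429.10011641938934 63
450 8.510821195668807 310.5861016883791
480 8.247438911859959 310.39951180950334
505 8.491754642957837 310.3381817745594
green 1779 [33.8 53.1 73.6] [447. 541.] 6.7
yellow 1167 [102.6 129.8 145.4] [446. 541.] 6.7
blue 1911 [173.4 194.5 215.7] [448. 542.] 6.6
red 949 [244.1 263.6 286.1] [446. 536.] 6.5
used 696 ((489.26556396484375, 142.85411071777344), (99.0654296875, 48.14607238769531), 2.024338960647583) [29.26330134 32.65468854] 120.63668449089131
used 737 ((479.0289306640625, 291.472412109375), (46.780616760253906, 92.93879699707031), 61.692054748535156) [28.6667394  32.61924279] 264.70647340806073
```

```bash
cat >> h.py <<'E'
T=np.radians(2.1); E1=np.array([np.cos(T),np.sin(T)]); N1=np.array([-E1[1],E1[0]])
def box(a,b): return a*E1+b*N1
E
python3 - <<'E'
from h import *
d=np.load('w4.npz'); W=d['W']; hs=cv2.cvtColor(d['img'],cv2.COLOR_BGR2HSV)
a=W[...,:2]@E1; b=W[...,:2]@N1; z=W[...,2]
for b0 in (124.4,264.4):
  q=(abs(b-b0)<21)&(z>14)&(z<40)&(a>434)&(hs[...,1]<70); q[238:]=0
  print(b0,q.sum(),np.percentile(a[q],[0.5,2,98]))
  for k in range(440,560,8):
    s=q&(abs(a-k)<4); 
    if s.sum()>4: print(k,s.sum(),np.percentile(b[s],[3,97]).round(1),z[s].max().round(1))
print(box(530,264.4),box(530,124.4))
E
```

```text
124.4 725 [479.68780838 480.11042382 538.00037452]
480 84 [114.1 132.7] 33.0
488 57 [104.6 127.3] 34.0
496 155 [107.2 139. ] 33.8
504 88 [112.  133.2] 33.5
512 85 [111.9 133. ] 33.9
520 88 [110.1 132.9] 34.1
528 88 [109.9 132.8] 35.1
536 77 [109.8 132.6] 33.9
264.4 672 [479.44202077 479.63736501 531.16470503]
480 84 [254.1 273.1] 33.8
488 102 [246.4 275.2] 32.9
496 127 [247.4 282.1] 33.7
504 91 [252.6 274.6] 33.5
512 93 [252.  273.8] 33.0
520 86 [252.  273.3] 33.2
528 81 [251.6 273.6] 33.7
536 8 [264.7 274.3] 32.3
[519.95545212 283.64359293] [525.08557134 143.7376178 ]
```

Run:
```python
from h import *
d=np.load('w1.npz'); W=d['W']; hs=cv2.cvtColor(d['img'],cv2.COLOR_BGR2HSV)
q=((hs[...,0]<8)|(hs[...,0]>172))&(hs[...,1]>150)&(W[...,2]>66)&(W[...,2]<90)&(W[...,1]>340)&(W[...,1]<540)&(W[...,0]>380)
print(q.sum(),cv2.minAreaRect(W[q][:,:2].astype(np.float32)))
P=go(*box(541,263.3),70,182.1); P=go(*box(541,263.3),-19,182.1,P)
P=go(P[0],P[1],90,182.1,P); P=go(481,430,90,182.1,P)
```

```text
948 ((480.91796875, 429.9192199707031), (169.42637634277344, 127.4922103881836), 2.963273525238037)
-0.0203 0.0171 0.0348 0.0; -0.0203 0.0171 0.0348 0.0; -0.0203 0.0171 0.0348 0.0; -0.0203 0.0171 0.0348 0.0; -0.0203 0.0171 0.0348 0.0; -0.0202 0.0171 0.0348 0.0
-0.0000 0.0000 0.0445 -0.0; -0.0000 0.0000 0.0445 -0.0
-0.0000 0.0000 -0.0363 -0.0; -0.0000 0.0000 -0.0363 -0.0; -0.0000 0.0000 -0.0363 -0.0
0.0149 0.0496 -0.0000 -0.0; 0.0149 0.0496 -0.0000 -0.0; 0.0149 0.0496 -0.0000 -0.0
```

Request:
apply_moves(
  motion="-0.0203 0.0171 0.035 0; -0.0203 0.0171 0.035 0; -0.0203 0.0171 0.035 0; -0.0203 0.0171 0.035 0; -0.0203 0.0171 0.035 0; -0.0203 0.0171 0.035 0; 0 0 0.02 0; 0 0 0 0",
  fingers=-0.13,
)

```text
time: 10.07
tool_pos: [529.2, 282.6, 46.3]
tcp_rot: [-3.14, -0.005, -3.101]
contact_force: [-0.0, -0.0, -0.5]
grip_width: 40.2
finger_force: 0.0
```

Request:
apply_moves(
  motion="0 0 0.03 0; 0 0 0.025 0; 0 0 0.010 0; 0 0 0 0; 0 0 0 0",
)

```text
time: 10.7
tool_pos: [530.9, 283.4, -14.6]
tcp_rot: [3.141, 0.002, -3.1]
contact_force: [-0.1, -0.7, 0.6]
grip_width: 39.9
finger_force: 0.0
```

Request:
apply_moves(
  motion="0 0 0.004 0; 0 0 0 0; 0 0 0 0",
)

```text
time: 11.08
tool_pos: [530.0, 283.1, -19.7]
tcp_rot: [3.141, 0.0, -3.1]
contact_force: [0.1, -0.9, -0.1]
grip_width: 40.0
finger_force: 0.0
```

Request:
apply_moves(
  motion="0 0 0 0; 0 0 0 0; 0 0 0 0; 0 0 0 0",
  fingers=-1,
)

```text
time: 11.58
tool_pos: [530.0, 283.1, -19.8]
tcp_rot: [3.141, 0.0, -3.1]
contact_force: [-0.7, 0.6, 0.6]
grip_width: 25.0
finger_force: 29.9
```

Request:
apply_moves(
  motion="0 0 -0.036 0; 0 0 -0.036 0; 0 0 -0.036 0; 0 0 0 0",
)

```text
time: 12.08
tool_pos: [531.8, 283.9, 91.2]
tcp_rot: [3.14, 0.006, -3.1]
contact_force: [-0.4, -0.0, -0.9]
grip_width: 25.0
finger_force: 29.9
```

Request:
apply_moves(
  motion="0.015 0.0485 0 0; 0.015 0.0485 0 0; 0.015 0.0485 0 0; 0 0 0.035 0; 0 0 0.035 0; 0 0 0.005 0; 0 0 0 0; 0 0 0 0",
)

```text
time: 13.08
tool_pos: [480.0, 427.0, 14.6]
tcp_rot: [3.14, 0.002, -3.101]
contact_force: [0.1, 0.3, -0.5]
grip_width: 24.9
finger_force: 29.9
```

Request:
apply_moves(
  motion="0 0 0 0; 0 0 0 0; 0 0 0 0",
  fingers=-0.13,
)

```text
time: 13.45
tool_pos: [479.2, 426.7, 13.5]
tcp_rot: [3.141, 0.001, -3.101]
contact_force: [0.3, 0.1, -0.8]
grip_width: 39.8
finger_force: 0.0
```

Run:
```python
from h import *
o=bot.get_obs(); p=[*o['tool_pos'],182.4]; print(p)
P=go(p[0],p[1],95,182.4,p); P=go(*box(541,121.8),70,182.4,P); P=go(*box(541,121.8),-19.5,182.4,P)
P[2]=91;P=go(481,430,91,182.4,P)
```

```text
[np.float64(479.1720193174437), np.float64(426.70452027797586), np.float64(13.543945841779841), 182.4]
-0.0000 0.0000 -0.0407 -0.0; -0.0000 0.0000 -0.0407 -0.0
-0.0075 -0.0479 0.0042 -0.0; -0.0075 -0.0479 0.0042 -0.0; -0.0075 -0.0479 0.0042 -0.0; -0.0075 -0.0479 0.0042 -0.0; -0.0075 -0.0479 0.0042 -0.0; -0.0075 -0.0479 0.0042 -0.0
-0.0000 0.0000 0.0447 -0.0; -0.0000 0.0000 0.0447 -0.0
0.0072 0.0484 -0.0000 -0.0; 0.0072 0.0484 -0.0000 -0.0; 0.0072 0.0484 -0.0000 -0.0; 0.0072 0.0484 -0.0000 -0.0; 0.0072 0.0484 -0.0000 -0.0; 0.0072 0.0484 -0.0000 -0.0
```

Request:
apply_moves(
  motion="0 0 -0.041 0; 0 0 -0.041 0; -0.0075 -0.048 0.004 0; -0.0075 -0.048 0.004 0; -0.0075 -0.048 0.004 0; -0.0075 -0.048 0.004 0; -0.0075 -0.048 0.004 0; -0.0075 -0.048 0.004 0",
)

```text
time: 14.45
tool_pos: [536.1, 139.2, 71.3]
tcp_rot: [3.141, 0.001, -3.1]
contact_force: [1.1, -0.6, 0.6]
grip_width: 39.9
finger_force: 0.0
```

Request:
apply_moves(
  motion="0 0 0 0; 0 0 0 0; 0 0 0.04 0; 0 0 0.035 0; 0 0 0.015 0; 0 0 0 0; 0 0 0 0",
)

```text
time: 15.32
tool_pos: [536.8, 141.3, -17.6]
tcp_rot: [3.141, 0.002, -3.1]
contact_force: [0.3, 0.4, 0.3]
grip_width: 39.9
finger_force: 0.0
```

Request:
apply_moves(
  motion="0 0 0 0; 0 0 0 0; 0 0 0 0; 0 0 0 0",
  fingers=-1,
)

```text
time: 15.82
tool_pos: [536.4, 140.8, -18.0]
tcp_rot: [3.141, 0.002, -3.1]
contact_force: [-0.7, 0.1, 6.4]
grip_width: 25.3
finger_force: 29.7
```

Request:
apply_moves(
  motion="0 0 -0.036 0; 0 0 -0.036 0; 0 0 -0.036 0; 0 0 0 0",
)

```text
time: 16.32
tool_pos: [537.7, 140.9, 91.9]
tcp_rot: [3.141, 0.006, -3.1]
contact_force: [0.2, 0.0, -0.5]
grip_width: 25.4
finger_force: 29.7
```

Request:
apply_moves(
  motion="0.0073 0.05 0 0; 0.0073 0.05 0 0; 0.0073 0.05 0 0; 0.0073 0.05 0 0; 0.0073 0.05 0 0; 0.0073 0.05 0 0; 0 0 0.03 0; 0 0 0.03 0",
)

```text
time: 17.32
tool_pos: [478.6, 439.0, 26.8]
tcp_rot: [-3.141, -0.001, -3.099]
contact_force: [0.4, -1.1, -0.9]
grip_width: 25.2
finger_force: 29.7
```

Request:
apply_moves(
  motion="0 0 0 0; 0 0 0 0",
)

```text
time: 17.58
tool_pos: [480.1, 438.7, 29.5]
tcp_rot: [3.141, 0.0, -3.101]
contact_force: [1.2, 0.4, 0.1]
grip_width: 25.2
finger_force: 29.7
```

Request:
apply_moves(
  motion="0 0 0 0; 0 0 0 0; 0 0 0 0",
  fingers=-0.13,
)

```text
time: 17.95
tool_pos: [480.0, 438.8, 29.8]
tcp_rot: [3.141, 0.001, -3.101]
contact_force: [1.0, 0.7, -0.7]
grip_width: 39.7
finger_force: 0.0
```

Run:
```python
from h import *
o=bot.get_obs(); p=[*o['tool_pos'],182.4]; print(p)
P=go(p[0],p[1],130,182.4,p); P=go(450,-140,230,182.4,P)
```

```text
[np.float64(480.01089249515854), np.float64(438.7819744186493), np.float64(29.817535021100667), 182.4]
-0.0000 0.0000 -0.0501 -0.0; -0.0000 0.0000 -0.0501 -0.0
0.0045 -0.0481 -0.0083 -0.0; 0.0045 -0.0481 -0.0083 -0.0; 0.0045 -0.0481 -0.0083 -0.0; 0.0045 -0.0481 -0.0083 -0.0; 0.0045 -0.0481 -0.0083 -0.0; 0.0045 -0.0481 -0.0083 -0.0; 0.0045 -0.0481 -0.0083 -0.0; 0.0045 -0.0481 -0.0083 -0.0
0.0045 -0.0481 -0.0083 -0.0; 0.0045 -0.0481 -0.0083 -0.0; 0.0045 -0.0481 -0.0083 -0.0; 0.0045 -0.0481 -0.0083 -0.0
```

Request:
apply_moves(
  motion="0 0 -0.05 0; 0 0 -0.05 0; 0.004 -0.05 -0.012 0; 0.004 -0.05 -0.012 0; 0.004 -0.05 -0.012 0; 0.004 -0.05 -0.012 0; 0.004 -0.05 -0.012 0; 0.004 -0.05 -0.012 0",
)

```text
time: 18.95
tool_pos: [467.9, 136.3, 201.9]
tcp_rot: [3.142, 0.001, -3.1]
contact_force: [-0.3, -0.0, 0.4]
grip_width: 40.2
finger_force: 0.0
```

Request:
apply_moves(
  motion="0.004 -0.05 -0.012 0; 0.004 -0.05 -0.012 0; 0.004 -0.05 -0.012 0; 0.004 -0.05 -0.012 0; 0.004 -0.05 -0.012 0; 0.004 -0.05 -0.012 0; 0 -0.03 0 0; 0 0 0 0",
)

```text
time: 19.95
tool_pos: [457.4, -194.6, 273.1]
tcp_rot: [-3.141, 0.0, -3.104]
contact_force: [-1.1, 1.0, -0.7]
grip_width: 40.1
finger_force: 0.0
```

Run:
```python
from h import *
o=bot.get_obs(); print(o['tool_pos'],np.degrees(o['tcp_rot'][2]))
c=bot.capture('wrist'); W=cloud(c,o); a=bot.capture('top')
np.savez('w5.npz',W=W,img=c['img']); save('w5',np.hstack([c['img'],cv2.resize(a['img'][100:230,95:270],(516,384))]),.78)
hs=cv2.cvtColor(c['img'],cv2.COLOR_BGR2HSV)
for n,lo,hi in (('green',50,75),('red',0,8),('blue',105,125)):
  q=cv2.inRange(hs,(lo,120,50),(hi,255,255))>0
  if n=='red': q|=cv2.inRange(hs,(173,120,50),(180,255,255))>0
  q&=(W[...,2]>8)&(W[...,2]<45)&(W[...,1]<0)&(W[...,0]>400)&(W[...,0]<660); q[240:]=0
  k,l,st,ce=cv2.connectedComponentsWithStats(q.astype(np.uint8))
  for i in range(1,k):
    if st[i,4]<25: continue
    P=W[l==i]; (x,y),s,an=cv2.minAreaRect(P[:,:2].astype(np.float32))
    s2=P[:,:2]-P[:,:2].mean(0); v=np.linalg.svd(s2,full_matrices=False)[2][0]; v=v*np.sign(v[0])
    print(n,st[i,4],'c',round(x),round(y),np.round(s),'dir',np.degrees(np.arctan2(v[1],v[0])).round(1),'z',np.percentile(P[:,2],[50,97]).round(),'px',ce[i].round(), 'rows',st[i,1],st[i,1]+st[i,3])
```

```text
[ 457.41825167 -194.59184675  273.11841374] -177.8228571774565
green 68 c 444 -126 [ 4. 21.] dir -80.5 z [28. 31.] px [313. 146.] rows 144 149
green 775 c 530 -112 [68. 26.] dir 11.2 z [30. 32.] px [318. 207.] rows 185 231
red 70 c 438 -187 [ 4. 23.] dir -80.4 z [28. 32.] px [267. 139.] rows 137 143
red 873 c 524 -172 [69. 26.] dir 9.6 z [30. 32.] px [275. 203.] rows 178 228
blue 70 c 445 -286 [ 4. 23.] dir -88.2 z [28. 31.] px [192. 142.] rows 141 145
blue 879 c 533 -281 [69. 25.] dir 3.2 z [30. 32.] px [197. 205.] rows 182 231
```

View pics/w5.png

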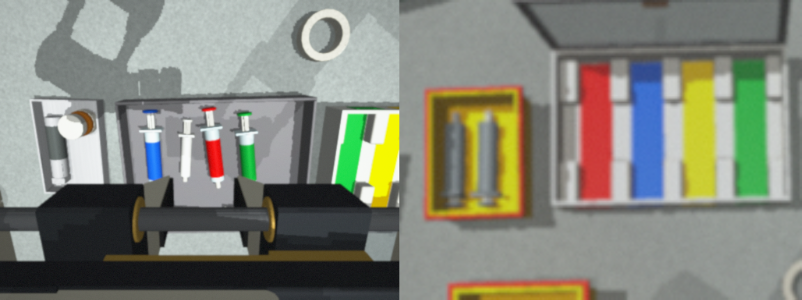

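The wrist view shows the blue (197,205), red (275,203) and green (318,207) syringes with their thumb discs toward the robot, and a white flush syringe between blue and red. The top inset shows both used syringes in the middle bin and all pockets empty. Green is first.

Run:
```python
from h import *
P=go(527,-112.7,60,190.2); P=go(527,-112.7,-20,190.2,P); P[2]=100
P=go(*box(540,54.4),100,182.1,P)
```

```text
-0.0145 0.0154 0.0426 -1.6; -0.0150 0.0150 0.0426 -1.6; -0.0154 0.0145 0.0426 -1.6; -0.0158 0.0141 0.0426 -1.6; -0.0161 0.0137 0.0426 -1.6
-0.0000 0.0000 0.0400 -0.0; -0.0000 0.0000 0.0400 -0.0
-0.0109 0.0455 -0.0000 2.0; -0.0093 0.0459 -0.0000 2.0; -0.0077 0.0462 -0.0000 2.0; -0.0060 0.0464 -0.0000 2.0
```

Request:
apply_moves(
  motion="-0.0145 0.0154 0.0425 -1.6; -0.015 0.015 0.0425 -1.6; -0.0154 0.0145 0.0425 -1.6; -0.0158 0.0141 0.0425 -1.6; -0.0161 0.0137 0.0425 -1.6; 0 0 0 0; 0 0 0.03 0; 0 0 0.03 0",
)

```text
time: 21.05
tool_pos: [528.3, -113.1, 2.2]
tcp_rot: [-3.14, 0.003, -2.96]
contact_force: [0.9, -0.3, -0.8]
grip_width: 39.8
finger_force: 0.0
```

Request:
apply_moves(
  motion="0 0 0.012 0; 0 0 0 0; 0 0 0.006 0; 0 0 0 0; 0 0 0 0",
)

```text
time: 21.68
tool_pos: [527.4, -113.0, -16.9]
tcp_rot: [-3.141, 0.001, -2.961]
contact_force: [0.1, 0.6, -0.5]
grip_width: 39.8
finger_force: 0.0
```

Request:
apply_moves(
  motion="0 0 0 0; 0 0 0 0; 0 0 0 0; 0 0 0 0",
  fingers=-1,
)

```text
time: 22.18
tool_pos: [527.2, -112.9, -17.3]
tcp_rot: [-3.142, 0.0, -2.961]
contact_force: [-0.7, 0.6, 2.9]
grip_width: 25.2
finger_force: 29.9
```

Request:
apply_moves(
  motion="0 0 -0.04 0; 0 0 -0.04 0; 0 0 -0.04 0; 0 0 0 0",
)

```text
time: 22.68
tool_pos: [529.1, -113.6, 105.6]
tcp_rot: [-3.138, 0.006, -2.961]
contact_force: [-0.3, -0.1, -0.2]
grip_width: 25.5
finger_force: 29.9
```

Request:
apply_moves(
  motion="-0.0108 0.0455 0 2; -0.0092 0.046 0 2; -0.0077 0.0462 0 2; -0.006 0.0464 0 2.2; 0 0 0 0; 0 0 0 0",
)

```text
time: 23.42
tool_pos: [536.4, 73.7, 101.6]
tcp_rot: [-3.141, -0.002, -3.103]
contact_force: [0.0, -0.4, -0.6]
grip_width: 25.0
finger_force: 29.9
```

Run:
```python
from h import *
o=bot.get_obs(); print(o['tool_pos'],np.degrees(o['tcp_rot'][2])); go(*box(540,54.4),-16,182.1,n=4); print(box(540,54.4))
```

```text
[536.39467834  73.74962596 101.63249334] -177.79106655235694
-0.0003 0.0001 0.0294 0.0; -0.0003 0.0001 0.0294 0.0; -0.0003 0.0001 0.0294 0.0; -0.0003 0.0001 0.0294 0.0
[537.64391489  74.15106732]
```

Request:
apply_moves(
  motion="-0.001 0 0.04 0; 0 0 0.04 0; 0 0 0.025 0; 0 0 0.012 0; 0 0 0 0; 0 0 0 0",
)

```text
time: 24.18
tool_pos: [538.7, 73.8, -13.5]
tcp_rot: [-3.142, 0.002, -3.104]
contact_force: [0.1, -0.2, 0.6]
grip_width: 25.1
finger_force: 30.0
```

Request:
apply_moves(
  motion="0 0 0 0; 0 0 0 0; 0 0 0 0",
  fingers=-0.15,
)

```text
time: 24.55
tool_pos: [538.2, 74.2, -14.0]
tcp_rot: [3.142, 0.001, -3.104]
contact_force: [0.1, -0.2, -0.1]
grip_width: 38.9
finger_force: 0.0
```

Request:
apply_moves(
  motion="0 0 -0.045 0; 0 0 -0.045 0; 0 0 -0.045 0; 0.010 -0.035 -0.025 0; 0.010 -0.045 -0.025 0; 0.010 -0.045 -0.01 0; 0.01 -0.045 -0.01 0; 0.01 -0.045 0 0",
)

```text
time: 25.55
tool_pos: [496.1, -144.1, 191.7]
tcp_rot: [-3.141, 0.002, -3.104]
contact_force: [0.4, -0.0, 0.8]
grip_width: 39.4
finger_force: 0.0
```

Request:
apply_moves(
  motion="0.01 -0.03 0 0; 0.01 -0.02 0 0; 0.01 0 0 0; 0 0 0 0",
)

```text
time: 26.05
tool_pos: [467.4, -192.9, 190.7]
tcp_rot: [3.141, -0.0, -3.104]
contact_force: [0.4, 0.2, -0.0]
grip_width: 38.7
finger_force: 0.0
```

```bash
cat > look.py <<'E'
from h import *
def look(tag=None):
  o=bot.get_obs(); print(o['tool_pos'].round(1),np.degrees(o['tcp_rot'][2]).round(1),o['time'])
  c=bot.capture('wrist'); W=cloud(c,o); a=bot.capture('top'); 
  for src,C,V in (('wrist',c,W),('top',a,cloud(a))):
   hs=cv2.cvtColor(C['img'],cv2.COLOR_BGR2HSV); ab=V[...,:2]@np.c_[E1,N1]
   for n,lo,hi in (('green',50,75),('red',0,8),('blue',105,125)):
    q=cv2.inRange(hs,(lo,120,50),(hi,255,255))>0
    if n=='red': q|=cv2.inRange(hs,(173,120,50),(180,255,255))>0
    q&=(V[...,2]>17)&(V[...,2]<50)&(V[...,1]<330)&(V[...,1]>-340)&(V[...,0]>400)&(V[...,0]<660)
    if src=='wrist': q[240:]=0
    k,l,st,ce=cv2.connectedComponentsWithStats(q.astype(np.uint8))
    for i in range(1,k):
     if st[i,4]<(25 if src=='wrist' else 12): continue
     P=V[l==i]; (x,y),s,an=cv2.minAreaRect(P[:,:2].astype(np.float32))
     v=np.linalg.svd(P[:,:2]-P[:,:2].mean(0),full_matrices=False)[2][0]; v=v*np.sign(v[0])
     print(src,n,st[i,4],'c',round(x),round(y),'box',(np.array([x,y])@np.c_[E1,N1]).round(),np.round(s),'dir',np.degrees(np.arctan2(v[1],v[0])).round(1),'z',np.percentile(P[:,2],[50,97]).round())
  if tag: save(tag,np.hstack([c['img'],cv2.resize(a['img'][100:210,150:400],(873,384))]),.57)
E
python3 -c "
from look import *
look()"
```

```text
[ 467.4 -192.9  190.7] -177.9 26.05
wrist green 47 c 425 58 box [427.  43.] [ 0. 23.] dir -88.1 z [37. 46.]
wrist green 122 c 455 70 box [457.  54.] [ 4. 25.] dir -84.8 z [27. 33.]
wrist green 734 c 527 70 box [529.  51.] [38. 23.] dir -2.7 z [30. 33.]
wrist red 109 c 438 -187 box [ 431. -203.] [ 4. 23.] dir -80.6 z [28. 32.]
wrist red 1159 c 522 -173 box [ 516. -192.] [65. 26.] dir 10.6 z [30. 32.]
wrist blue 111 c 445 -287 box [ 435. -303.] [ 4. 25.] dir -87.0 z [28. 32.]
wrist blue 960 c 523 -282 box [ 513. -301.] [51. 25.] dir 3.1 z [30. 32.]
top green 184 c 543 75 box [545.  55.] [65. 25.] dir 1.3 z [28. 34.]
```

Green lies flat in its pocket. Red is unmoved and goes next.

Run:
```python
from h import *
P=go(520.5,-173,60,190.1,n=4); P[2]=105
P=go(*box(540,264.4),105,182.1,P)
```

```text
-0.0132 0.0044 0.0327 -2.0; -0.0134 0.0040 0.0327 -2.0; -0.0135 0.0035 0.0327 -2.0; -0.0136 0.0030 0.0327 -2.0
-0.0099 0.0498 -0.0000 0.9; -0.0092 0.0500 -0.0000 0.9; -0.0084 0.0501 -0.0000 0.9; -0.0076 0.0502 -0.0000 0.9; -0.0068 0.0503 -0.0000 0.9; -0.0060 0.0504 -0.0000 0.9; -0.0053 0.0505 -0.0000 0.9; -0.0045 0.0506 -0.0000 0.9
-0.0037 0.0507 -0.0000 0.9
```

Request:
apply_moves(
  motion="-0.0132 0.0044 0.0325 -2; -0.0134 0.004 0.0325 -2; -0.0135 0.0035 0.0325 -2; -0.0136 0.003 0.0325 -2; 0 0 0 0; 0 0 0.03 0; 0 0 0.03 0; 0 0 0 0",
  fingers=-0.24,
)

```text
time: 27.15
tool_pos: [519.3, -173.4, 0.4]
tcp_rot: [3.14, -0.002, -2.965]
contact_force: [0.3, -0.2, 0.5]
grip_width: 34.7
finger_force: 0.0
```

Request:
apply_moves(
  motion="0 0 0.012 0; 0 0 0.006 0; 0 0 0 0; 0 0 0 0",
)

```text
time: 27.65
tool_pos: [520.5, -174.1, -17.0]
tcp_rot: [-3.141, 0.001, -2.964]
contact_force: [-0.2, 0.4, -1.2]
grip_width: 34.9
finger_force: 0.0
```

Request:
apply_moves(
  motion="0 0 0 0; 0 0 0 0; 0 0 0 0; 0 0 0 0",
  fingers=-1,
)

```text
time: 28.15
tool_pos: [520.4, -174.0, -17.1]
tcp_rot: [-3.141, 0.0, -2.964]
contact_force: [-0.4, 0.7, 3.4]
grip_width: 25.3
finger_force: 30.0
```

Request:
apply_moves(
  motion="0 0 -0.04 0; 0 0 -0.04 0; 0 0 -0.04 0; 0 0 0 0",
)

```text
time: 28.65
tool_pos: [522.0, -174.9, 105.5]
tcp_rot: [-3.138, 0.005, -2.964]
contact_force: [0.8, 0.3, -1.3]
grip_width: 25.1
finger_force: 30.0
```

Request:
apply_moves(
  motion="-0.0099 0.05 0 0.9; -0.0092 0.05 0 0.9; -0.0084 0.05 0 0.9; -0.0076 0.05 0 0.9; -0.0068 0.0505 0 0.9; -0.006 0.0505 0 0.9; -0.0053 0.0505 0 0.9; -0.0045 0.0505 0 0.9",
)

```text
time: 29.65
tool_pos: [527.5, 233.7, 101.1]
tcp_rot: [-3.141, -0.002, -3.09]
contact_force: [-0.2, -0.7, -0.7]
grip_width: 25.0
finger_force: 30.0
```

Request:
apply_moves(
  motion="-0.0037 0.0505 0 0.9; 0 0 0 0; 0 0 0 0",
)

```text
time: 30.02
tool_pos: [528.7, 282.3, 101.2]
tcp_rot: [-3.14, -0.002, -3.105]
contact_force: [0.2, -0.7, 0.4]
grip_width: 25.0
finger_force: 30.0
```

Run:
```python
from h import *
o=bot.get_obs(); print(o['tool_pos'],np.degrees(o['tcp_rot'][2]),o['grip_width'],o['finger_force']); go(*box(540,264.4),-15.5,182.1,n=4)
```

```text
[528.69274888 282.31752334 101.23959709] -177.89890578952617 24.994335042275267 29.959302842617035
-0.0003 0.0004 0.0292 0.0; -0.0003 0.0004 0.0292 0.0; -0.0003 0.0004 0.0292 0.0; -0.0003 0.0004 0.0292 0.0
```

Request:
apply_moves(
  motion="-0.001 0.0015 0.04 0; 0 0 0.04 0; 0 0 0.025 0; 0 0 0.012 0; 0 0 0 0; 0 0 0 0",
)

```text
time: 30.78
tool_pos: [531.2, 284.3, -13.5]
tcp_rot: [3.141, 0.001, -3.106]
contact_force: [0.2, -0.0, -0.6]
grip_width: 25.2
finger_force: 30.0
```

Request:
apply_moves(
  motion="0 0 0 0; 0 0 0 0; 0 0 0 0",
  fingers=-0.15,
)

```text
time: 31.15
tool_pos: [530.6, 284.6, -14.1]
tcp_rot: [3.141, 0.001, -3.106]
contact_force: [0.0, -1.0, -0.8]
grip_width: 38.9
finger_force: 0.0
```

Request:
apply_moves(
  motion="0 0 -0.045 0; 0 0 -0.045 0; 0 0 -0.045 0; 0.006 -0.055 -0.02 0; 0.006 -0.055 -0.02 0; 0.006 -0.055 -0.01 0; 0.006 -0.055 -0.01 0; 0.006 -0.055 0 0",
)

```text
time: 32.15
tool_pos: [510.5, 6.9, 181.7]
tcp_rot: [-3.141, 0.002, -3.105]
contact_force: [0.8, -0.1, -1.3]
grip_width: 39.0
finger_force: 0.0
```

Request:
apply_moves(
  motion="0.006 -0.055 0 0; 0.006 -0.055 0 0; 0.006 -0.055 0 0; 0.006 -0.05 0 0; 0.006 -0.05 0 0; 0 0 0 0",
)

```text
time: 32.9
tool_pos: [489.2, -260.5, 180.3]
tcp_rot: [-3.141, -0.0, -3.11]
contact_force: [-0.3, 0.3, 0.0]
grip_width: 38.9
finger_force: 0.0
```

```bash
python3 -c "
from look import *
look()
go(529,-281,60,183.2)"
```

```text
[ 489.2 -260.5  180.3] -178.2 32.9
wrist blue 106 c 446 -286 box [ 435. -303.] [ 4. 24.] dir -86.3 z [29. 32.]
wrist blue 1399 c 533 -282 box [ 522. -301.] [70. 26.] dir 3.5 z [30. 32.]
top green 186 c 543 75 box [545.  55.] [65. 25.] dir 0.9 z [28. 34.]
top red 168 c 535 283 box [545. 263.] [67. 23.] dir 1.5 z [29. 34.]
top blue 12 c 556 -272 box [ 546. -293.] [ 4. 21.] dir -5.6 z [27. 33.]
-0.0128 -0.0084 0.0401 -0.4; -0.0128 -0.0085 0.0401 -0.4; -0.0127 -0.0085 0.0401 -0.4
```

Red is in place. Blue is next.

Request:
apply_moves(
  motion="-0.0128 -0.0085 0.04 -0.4; -0.0128 -0.0085 0.04 -0.4; -0.0128 -0.0085 0.04 -0.4; 0 0 0 0; 0 0 0.03 0; 0 0 0.03 0; 0 0 0.012 0; 0 0 0 0",
)

```text
time: 34.0
tool_pos: [529.6, -280.7, -10.5]
tcp_rot: [-3.141, 0.0, -3.084]
contact_force: [0.2, -0.1, -0.1]
grip_width: 38.8
finger_force: 0.0
```

Request:
apply_moves(
  motion="0 0 0.005 0; 0 0 0 0; 0 0 0 0",
)

```text
time: 34.38
tool_pos: [529.6, -281.3, -15.9]
tcp_rot: [-3.141, 0.001, -3.085]
contact_force: [0.1, 0.5, -0.0]
grip_width: 39.0
finger_force: 0.0
```

Request:
apply_moves(
  motion="0 0 0 0; 0 0 0 0; 0 0 0 0; 0 0 0 0",
  fingers=-1,
)

```text
time: 34.88
tool_pos: [529.4, -281.2, -16.3]
tcp_rot: [-3.141, 0.0, -3.085]
contact_force: [0.0, 0.4, 2.1]
grip_width: 25.1
finger_force: 30.0
```

Request:
apply_moves(
  motion="0 0 -0.04 0; 0 0 -0.04 0; 0 0 -0.04 0; 0 0 0 0; 0 0 0 0",
)

```text
time: 35.5
tool_pos: [528.8, -280.8, 102.7]
tcp_rot: [3.141, -0.001, -3.085]
contact_force: [-0.3, -0.3, -1.5]
grip_width: 24.7
finger_force: 30.0
```

```bash
python3 -c "
from h import *
o=bot.get_obs(); print(o['tool_pos'],np.degrees(o['tcp_rot'][2]))
go(*box(540,194.4),103,182.1,n=10)"
```

```text
[ 528.80826954 -280.76951559  102.74939002] -176.73885920008507
-0.0032 0.0494 -0.0000 0.1; -0.0031 0.0494 -0.0000 0.1; -0.0030 0.0494 -0.0000 0.1; -0.0029 0.0494 -0.0000 0.1; -0.0028 0.0494 -0.0000 0.1; -0.0027 0.0494 -0.0000 0.1; -0.0026 0.0494 -0.0000 0.1; -0.0025 0.0494 -0.0000 0.1
-0.0024 0.0494 -0.0000 0.1; -0.0023 0.0494 -0.0000 0.1
```

Request:
apply_moves(
  motion="-0.003 0.0495 0 0.1; -0.003 0.0495 0 0.1; -0.003 0.0495 0 0.1; -0.003 0.0495 0 0.1; -0.003 0.0495 0 0.1; -0.0025 0.0495 0 0.1; -0.0025 0.0495 0 0.1; -0.0025 0.0495 0 0.1",
)

```text
time: 36.5
tool_pos: [530.5, 117.0, 101.9]
tcp_rot: [-3.142, -0.003, -3.099]
contact_force: [0.8, 0.1, -0.1]
grip_width: 25.3
finger_force: 30.0
```

Request:
apply_moves(
  motion="-0.0025 0.0495 0 0.1; -0.0025 0.049 0 0.2; 0 0 0 0; 0 0 0 0",
)

```text
time: 37.0
tool_pos: [531.7, 213.6, 102.2]
tcp_rot: [-3.141, -0.003, -3.103]
contact_force: [-0.4, -0.1, -0.4]
grip_width: 25.2
finger_force: 30.0
```

```bash
python3 -c "
from h import *
o=bot.get_obs(); print(o['tool_pos'],np.degrees(o['tcp_rot'][2]),o['grip_width'],o['finger_force'])
go(*box(540,194.4),-15,182.1,n=4)"
```

```text
[531.65886391 213.60315108 102.16153561] -177.8043567999319 25.184733440002532 29.993378520011902
-0.0002 0.0001 0.0293 0.0; -0.0002 0.0001 0.0293 0.0; -0.0002 0.0001 0.0293 0.0; -0.0002 0.0001 0.0293 0.0
```

Request:
apply_moves(
  motion="-0.001 0 0.04 0; 0 0 0.04 0; 0 0 0.025 0; 0 0 0.012 0; 0 0 0 0; 0 0 0 0",
)

```text
time: 37.75
tool_pos: [534.3, 213.9, -12.6]
tcp_rot: [3.141, 0.001, -3.105]
contact_force: [0.1, -0.7, 1.0]
grip_width: 25.3
finger_force: 30.0
```

Request:
apply_moves(
  motion="0 0 0 0; 0 0 0 0; 0 0 0 0",
  fingers=-0.15,
)

```text
time: 38.12
tool_pos: [533.7, 214.2, -13.1]
tcp_rot: [3.141, 0.0, -3.104]
contact_force: [-0.2, 0.4, -0.4]
grip_width: 38.6
finger_force: 0.0
```

Request:
apply_moves(
  motion="0 0 -0.045 0; 0 0 -0.045 0; 0 0 -0.045 0; 0 0 -0.045 0; 0.04 -0.01 -0.045 0; 0.045 -0.01 -0.045 0; 0.045 -0.01 -0.02 0; 0 0 0 0",
)

```text
time: 39.12
tool_pos: [404.7, 179.5, 277.8]
tcp_rot: [3.141, 0.005, -3.103]
contact_force: [0.5, 0.2, 0.4]
grip_width: 38.8
finger_force: 0.0
```

```bash
python3 -c "
from look import *
look('w6')"
```

```text
[404.7 179.5 277.8] -177.8 39.125
wrist green 141 c 425 71 box [427.  55.] [ 1. 42.] dir -87.9 z [37. 49.]
wrist green 95 c 454 72 box [457.  55.] [ 4. 24.] dir 89.7 z [27. 32.]
wrist green 201 c 517 73 box [519.  54.] [18. 26.] dir -84.4 z [31. 33.]
wrist red 165 c 417 279 box [427. 264.] [ 1. 44.] dir -87.8 z [36. 48.]
wrist red 91 c 449 282 box [459. 265.] [ 7. 25.] dir -88.5 z [27. 32.]
wrist red 159 c 510 283 box [520. 264.] [26. 17.] dir 80.5 z [31. 33.]
wrist blue 164 c 419 210 box [427. 194.] [ 1. 43.] dir -88.0 z [36. 48.]
wrist blue 86 c 452 210 box [459. 194.] [ 8. 24.] dir -88.2 z [27. 32.]
wrist blue 292 c 515 212 box [522. 193.] [30. 25.] dir 69.2 z [30. 33.]
top green 186 c 544 75 box [546.  55.] [66. 25.] dir 0.9 z [28. 34.]
top green 12 c 455 72 box [457.  55.] [ 4. 22.] dir -89.0 z [26. 28.]
```

View pics/w6.png

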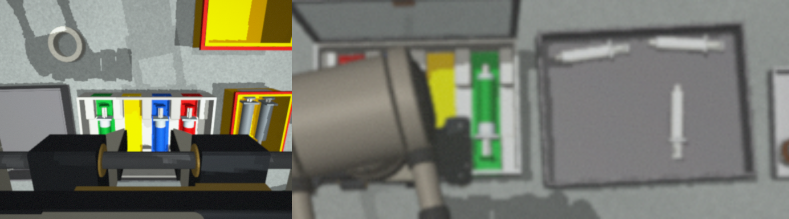

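All three syringes lie in their own pockets at wrist pixels (100,130), (160,130) and (188,130), with yellow empty. The flush syringes are still in the bin. Now I close the lid.

Request:
apply_moves(
  motion="-0.05 -0.0005 -0.005 0; -0.05 -0.0005 0 0; -0.05 -0.0005 0 0; -0.05 -0.0005 0 0; -0.05 -0.001 0 0; -0.0075 0 0 0; 0 0 0 0; 0 0 0 0",
  fingers=-0.2,
)

```text
time: 40.22
tool_pos: [662.8, 186.6, 280.6]
tcp_rot: [3.141, -0.0, -3.103]
contact_force: [0.6, 0.6, 0.2]
grip_width: 36.8
finger_force: 0.0
```

```bash
python3 -c "
from h import *
o=bot.get_obs(); print(o['tool_pos'],np.degrees(o['tcp_rot'][2]))
go(662,186.3,199,182.3,n=4)
b=bot.capture('scene');S=cloud(b)
hs=cv2.cvtColor(b['img'],cv2.COLOR_BGR2HSV); m=(hs[...,0]>4)&(hs[...,0]<16)&(hs[...,1]>170)&(hs[...,2]>90)&(abs(S[...,1]-180)<60)&(S[...,2]>120); print(m.sum(),np.nanmedian(S[m],0))
"
```

```text
[662.79734611 186.57095118 280.62584772] -177.8144298364383
0.0002 -0.0001 0.0204 -0.0; 0.0002 -0.0001 0.0204 -0.0; 0.0002 -0.0001 0.0204 -0.0; 0.0002 -0.0001 0.0204 -0.0
107 [650.03685783 176.60412365 245.13544761]
```

Request:
apply_moves(
  motion="0.0005 0 0.03 0; 0 0 0.03 0; 0 0 0.015 0; 0 0 0.006 0; 0 0 0 0; 0 0 0 0",
)

```text
time: 41.02
tool_pos: [663.6, 186.4, 200.6]
tcp_rot: [3.141, 0.002, -3.104]
contact_force: [-0.7, 0.2, 1.0]
grip_width: 36.6
finger_force: 0.0
```

Request:
apply_moves(
  motion="0 0 0 0; 0 0 0 0; 0 0 0 0; 0 0 0 0",
  fingers=-1,
)

```text
time: 41.52
tool_pos: [663.2, 184.3, 199.5]
tcp_rot: [-3.139, -0.0, -3.105]
contact_force: [-0.4, -7.2, 0.8]
grip_width: 13.9
finger_force: 30.0
```

Request:
apply_moves(
  motion="0.02 0 -0.003 0; 0.02 0 -0.0005 0; 0.02 0 0.0015 0; 0.02 0 0.004 0; 0.0195 0 0.006 0; 0.0185 0 0.008 0; 0.0175 0 0.010 0; 0.0165 0 0.012 0",
)

```text
time: 42.52
tool_pos: [512.0, 178.7, 162.4]
tcp_rot: [-3.139, 0.004, -3.104]
contact_force: [1.7, -7.0, 2.5]
grip_width: 14.0
finger_force: 30.0
```

Request:
apply_moves(
  motion="0.015 0 0.0135 0; 0.0135 0 0.0155 0; 0.0115 0 0.0165 0; 0.0095 0 0.018 0; 0.0075 0 0.019 0; 0.0055 0 0.0195 0; 0 0 0 0",
)

```text
time: 43.4
tool_pos: [447.2, 176.3, 58.0]
tcp_rot: [-3.139, -0.004, -3.103]
contact_force: [-1.2, -8.4, -3.2]
grip_width: 14.0
finger_force: 30.0
```

Back at the initial ajar angle. I'll press it fully shut, guarded.

Request:
apply_moves(
  motion="0.001 0 0.005 0; 0.0005 0 0.004 0; 0 0 0 0; 0 0 0 0",
)

```text
time: 43.9
tool_pos: [445.6, 176.3, 49.8]
tcp_rot: [-3.139, -0.004, -3.103]
contact_force: [-3.7, -9.1, 0.5]
grip_width: 13.6
finger_force: 30.0
```

Request:
apply_moves(
  motion="0 0 0.002 0; 0 0 0 0; 0 0 0 0",
)

```text
time: 44.28
tool_pos: [445.3, 176.2, 47.8]
tcp_rot: [-3.139, -0.004, -3.103]
contact_force: [-5.0, -9.4, 0.9]
grip_width: 13.8
finger_force: 30.0
```

Request:
apply_moves(
  motion="0 0 0.0015 0; 0 0 0 0; 0 0 0 0",
)

```text
time: 44.65
tool_pos: [445.1, 176.2, 46.3]
tcp_rot: [-3.139, -0.005, -3.103]
contact_force: [-5.5, -9.5, 1.7]
grip_width: 13.7
finger_force: 30.0
```

Request:
apply_moves(
  motion="-0.001 0 0.002 0; 0 0 0 0; 0 0 0 0",
)

```text
time: 45.02
tool_pos: [444.9, 176.2, 44.5]
tcp_rot: [-3.138, -0.007, -3.103]
contact_force: [-8.9, -10.0, 7.4]
grip_width: 14.0
finger_force: 30.0
```

Request:
apply_moves(
  motion="0 0 0.002 0; 0 0 0 0; 0 0 0 0",
)

```text
time: 45.4
tool_pos: [445.0, 176.3, 44.2]
tcp_rot: [-3.138, -0.006, -3.103]
contact_force: [-14.5, -12.1, 24.3]
grip_width: 13.4
finger_force: 30.0
```

```bash
python3 -c "
from h import *
o=bot.get_obs(); c=bot.capture('wrist'); W=cloud(c,o); print(o['contact_force'],o['tool_pos'])
for x0 in (424,430,440,450,460):
  for s in (-1,1):
    q=(abs(W[...,0]-x0)<3)&(s*(W[...,1]-177)>30)&(abs(W[...,1]-177)<130)&(W[...,2]>40)&(W[...,2]<100); print(x0,s,q.sum(),np.median(W[q][:,2]).round(1),end=' | ')
"
```

```text
[-14.47573481 -12.13322239  24.30551385] [445.04560878 176.27552431  44.19264102]
424 -1 2968 56.7 | 424 1 1972 63.5 | 430 -1 1976 63.6 | 430 1 1879 63.4 | 440 -1 1854 63.3 | 440 1 1711 63.2 | 450 -1 974 63.3 | 450 1 873 63.2 | 460 -1 792 63.3 | 460 1 139 63.0 |
```

The lid is seated: its upper face reads a flat 63 mm and the reaction has risen to 24 N. I'll release and back away.

Request:
apply_moves(
  motion="0 0 0 0; 0 0 0 0; 0 0 0 0; 0 0 0 0",
  fingers=-0.2,
)

```text
time: 45.95
tool_pos: [448.2, 178.3, 42.6]
tcp_rot: [3.141, -0.0, -3.104]
contact_force: [0.0, 0.0, -1.1]
grip_width: 36.2
finger_force: 0.0
```

Request:
apply_moves(
  motion="0 0 -0.02 0; 0 0 -0.04 0; 0 0 -0.05 0; 0 0 -0.05 0; 0 0 -0.05 0; 0.01 -0.05 0 0; 0.01 -0.05 0 0; 0.01 -0.05 0 0",
)

```text
time: 46.95
tool_pos: [423.5, 25.9, 252.8]
tcp_rot: [-3.142, 0.0, -3.103]
contact_force: [1.3, -1.4, 0.0]
grip_width: 36.6
finger_force: 0.0
```

Request:
apply_moves(
  motion="0.01 -0.05 0 0; 0 -0.05 0 0; 0 -0.05 0 0; 0 -0.05 0 0; 0 0 0 0; 0 0 0 0",
)

```text
time: 47.7
tool_pos: [421.2, -172.5, 252.5]
tcp_rot: [3.141, -0.001, -3.104]
contact_force: [0.1, 0.2, 0.1]
grip_width: 36.7
finger_force: 0.0
```

```bash
python3 -c "
from h import *
o=bot.get_obs(); print(o['tool_pos'],o['time'])
a=bot.capture('top'); b=bot.capture('scene'); W=cloud(a)
ab=W[...,:2]@np.c_[E1,N1]
for k in (440,490,540,590,615):
  q=(abs(ab[...,0]-k)<6)&(abs(ab[...,1]-225)<70); print(k,np.nanmedian(W[q][:,2]).round(1),np.nanpercentile(W[q][:,2],90).round(1))
save('fin',np.hstack([cv2.resize(a['img'][95:210,95:430],(800,275))[:, :800]]),1); cv2.imwrite('pics/final.png',np.vstack([cv2.resize(a['img'][95:210,95:430],(800,275)),cv2.resize(b['img'][130:330,120:420],(800,300))[:, :]]) )
"
```

```text
[ 421.20392846 -172.5208589   252.47433725] 47.7
440 62.0 89.6
490 61.5 64.3
540 61.3 64.7
590 61.6 65.0
615 61.3 64.7
```

View pics/final.png

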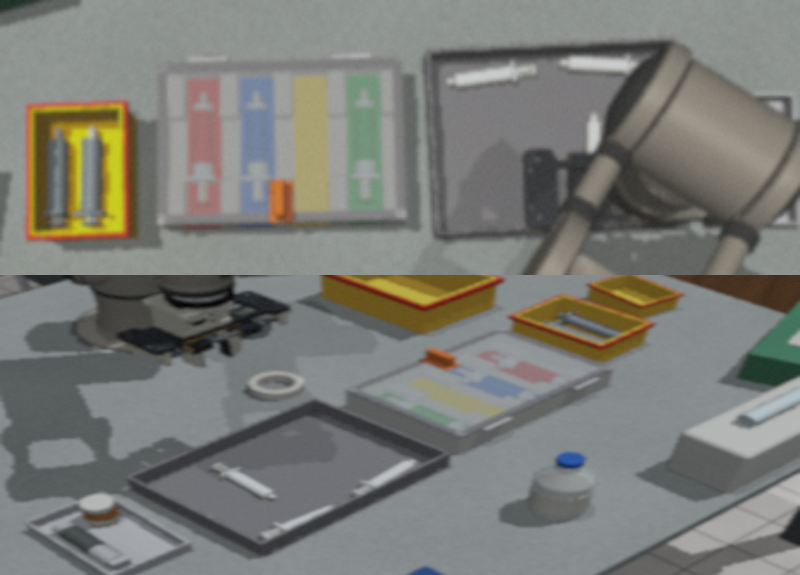

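The lid is flat and shut at (285,150). Red (205,150), blue (257,150) and green (365,150) are in their pockets, both used syringes are in the middle bin at (75,170), and the flushes, jar and scope are untouched. I'm handing it in.

```bash
python3 -c "
from plant import bot
print(bot.close_job())"
```

```text
the job is handed in; nothing more can be done
None
```

The drug box is restocked and handed in at about 48 s: both used syringes are in the middle-sized waste bin, red, blue and green lie flat in their own pockets, and the lid is shut; the yellow pocket is empty because there was no yellow syringe in the stock bin.

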